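# Re-nest the steel pouring pans with their handles fanned

## Robot

A 6-joint arm with a two-finger parallel gripper is mounted at the origin on the work surface. World frame = base frame: x ahead of the robot, y to its left, z up, the work surface at z = 0. Lengths are in mm, angles in rad, forces in N, time in s.
With the tool pointing down it reaches from about 350 to 875 mm from the base axis. Payload 4.2 kg.
Tool frame: the origin (TCP) lies between the finger pads; the fingertips stand 25 mm ahead of it and the grasp point (between the pads) lies 6 mm ahead of it; z points along the fingers, y is the line along which they close (so a half turn about z gives the same grasp; the last joint's range is limited). The gripper opens to 85 mm and grips with 20 to 120 N. Pads are 22 mm wide; open, the fingers measure 114 mm over their backs; the gripper's body (76 mm by 85 mm) begins 54 mm behind the grasp point. The pads swing forward as they close: fully open they stand 13 mm farther back than shut.
Start: joints at [1.464, 0.385, 0.008, 0, -1.194, -0.259], TCP at [223.527, 583.639, 256.312] pointing down, gripper open.
Joint ranges: [-3.14, 3.14], [-1.21, 2.06], [-1.07, 1.41], [-3.16, 2.05], [-2.99, -0.16], [-3.1, 3.1]. Speed limits (rad/s): [2.79, 2.79, 3.14, 3.14, 3.14, 3.14].

## Interface

Orientations are given as a unit quaternion [x, y, z, w].
In Python, from bench import arm gives the robot as it stands.
- The arm moves only by the shell command python3 -m pendant 'ROWS'. ROWS is JSON, a list of rows, each a list of 7 numbers: the shift along the tool's x, y, z in m, then the turn, a rotation vector about the tool's x, y, z in degrees, then the finger opening in m, from 0 to 0.0854. In form: [[x, y, z, wx, wy, wz, fingers], ...]. A call has 1 to 12 rows; each row shifts and turns the commanded pose from where the row before left it, along the tool's axes as they then stand; what a row does not reach is not made up. A row lasts 1/10 s, in which the tool goes at most 50 mm and 8.59 degrees, less where a joint would pass 70% of its speed; a pose out of reach is approached as far as the arm can. A call is refused whole if a number of a shift passes 0.05 or a number of a turn 8.59, either way. A call with a gripper value outside its range is refused whole. The fingers move at their own pace and stop on an object; the grip force is fixed at half the most. Time passes only in rows, so rows that do not move let the fingers close. It gives the time, the measured TCP pose, the force, the opening and the grip force at its end, in the units of the state.
- arm.read_state(): the state, without advancing time (a new reading comes with each control period).
- arm.get_image(name): name is "scene" or "top" or "wrist"; returns a dict with "image" (400x640x3 uint8, red, green, blue), "fx", "fy", "cx", "cy" (pixels), "k1" (the pictures are not rectified: a ray, as slopes to the right and down, at radius r is drawn at 1 + k1 r^2 times it, then the intrinsics apply), "xyz" and "rotation" of the camera in the world. Camera axes: x right, y down, z forward; pixel columns grow to the right and rows downward; lengths in mm; the calibration is good to about 2 mm. A picture is of the moment at which its call begins. There is no depth.
- arm.job_done(): hands the job in; it is judged then, once.
The state is a dict: "clock": time; "joints": joint angles; "joint_vel": joint speeds; "joint_efforts": joint torques, N m; "position": TCP position; "ee_rot": TCP orientation; "contact_force": force on the tool from outside, world axes, zero at the start; "wrist_torque": the same for the moment, N m; "gripper_width": finger opening in mm; "grasp_force": force on a finger pad.
Only numpy, scipy, OpenCV 4.12 (cv2) and the standard library are available. Lean on these libraries where they do the work, as an engineer would, in place of code of your own. Each camera call takes 0.05 s, during which the arm holds its last target. There are 200 camera calls.

## Task

On the beer-judging table the smallest steel pouring pan has been dropped straight into the largest: take it out and stand it upright on the table or the rubber mat. Then nest the middle pan in the largest and after that the smallest in the middle one, each fully home with its handle lying down in the pouring lip (the gap in the rim) of the pan just below it, so that the three handles fan out. Lower them gently rather than dropping or forcing them, leave the largest pan standing where it is, and do not disturb the clear cups, the bottle or the stack of coasters.

Things in the scene. Friction and masses are not known exactly. Their poses are not given: they have to be found in the camera images.
- large_pan: Plain steel pan, loose. Origin: centre of the underside; z up, handle along its +x. Straight wall 2.5 mm, base 5 mm with bevelled corner. Top 11 mm of the rim: a stiff turnable collar with a spout-shaped gap, 18 mm wide, the pouring lip, standing 35 to 65 deg counter-clockwise (from above) of the handle: see or feel where. Largest: outer radius 56 mm, 60 mm high, 0.66 kg.
- middle_pan: Plain steel pan, loose. Origin: centre of the underside; z up, handle along its +x. Straight wall 2.5 mm, base 5 mm with bevelled corner. Top 11 mm of the rim: a stiff turnable collar with a spout-shaped gap, 18 mm wide, the pouring lip, standing 35 to 65 deg counter-clockwise (from above) of the handle: see or feel where. Middle: outer radius 50.5 mm, 68 mm high, 0.42 kg.
- small_pan: Plain steel pan, loose. Origin: centre of the underside; z up, handle along its +x. Straight wall 2.5 mm, base 5 mm with bevelled corner. Top 11 mm of the rim: a stiff turnable collar with a spout-shaped gap, 18 mm wide, the pouring lip, standing 35 to 65 deg counter-clockwise (from above) of the handle: see or feel where. Smallest: outer radius 45 mm, 76 mm high, 0.36 kg.
- large_pan_grip (a point): Centreline of the strap handle (12 mm wide, 6 thick; level to 62 mm from the axis, then rising 12 deg to its end at 135 mm), 100 mm out from the largest's axis, 51 mm above its underside. An inner pan is home with its underside 5 mm above that of the pan below and its handle in the lip, 7 mm below the rim (3 deg of play each side); off the lip its handle rides on the rim, 7 mm high.
- middle_pan_grip (a point): Centreline of the strap handle (12 mm wide, 6 thick; level to 62 mm from the axis, then rising 12 deg to its end at 135 mm), 100 mm out from the middle's axis, 59 mm above its underside. Pinched there from above, a pan is heavy to one side and may droop a few degrees.
- small_pan_grip (a point): Centreline of the strap handle (12 mm wide, 6 thick; level to 62 mm from the axis, then rising 12 deg to its end at 135 mm), 100 mm out from the smallest's axis, 67 mm above its underside. At the start the smallest stands on the largest's inner floor, its handle 1 mm above the largest's rim.
- bar_mat: Fixed black rubber bar mat, 150 x 150 mm, 4 mm thick, flat on the table and empty: room to stand a pan. Origin: centre of its underside.
- cup0: Empty clear plastic tasting cup, 74 mm across the rim, 85 mm high, loose bystander. Origin: centre of the underside.
- cup1: Empty clear plastic tasting cup, 74 mm across the rim, 85 mm high, loose bystander. Origin: centre of the underside.
- cup2: Empty clear plastic tasting cup, 74 mm across the rim, 85 mm high, loose bystander. Origin: centre of the underside.
- cup3: Empty clear plastic tasting cup, 74 mm across the rim, 85 mm high, loose bystander. Origin: centre of the underside.
- bottle: Amber glass bottle, 62 mm across, 190 mm high, loose bystander. Origin: centre of the underside.
- coasters: Stack of round cork and card coasters, 94 mm across, 22 mm high, loose bystander. Origin: centre of the underside.

How it is judged (in metres and radians):
On the way, in this order (a step that is already met when the one before it is completed fails the run):
1. the smallest pan is out of the largest and stands upright on the table or mat (horizontal distance between small_pan and large_pan above 0.105 m and height (world z) of small_pan below 0.012 m and angle between small_pan's own z axis and vertical below 0.1 rad), for 0.2 s.
2. the middle pan is fully home in the largest, its handle in the largest's lip (horizontal distance between middle_pan and large_pan below 0.008 m and z of middle_pan in the frame of large_pan between 0.003 and 0.0068 m and angle between the z axis of middle_pan and the z axis of large_pan, either way round below 0.035 rad and x of middle_pan_grip in the frame of large_pan above 0.03 m and y of middle_pan_grip in the frame of large_pan above 0.045 m), for 0.3 s.
At the end, for the whole second after the job is handed in: Largest pan flat on the table, middle pan in it, smallest in the middle one, all at rest; each inner pan's underside under 6.8 mm above that of the pan below, centred within 8 mm, level with it within 2 degrees, its handle in that pan's lip (all of step 2 and horizontal distance between small_pan and middle_pan below 0.008 m and z of small_pan in the frame of middle_pan between 0.003 and 0.0068 m and angle between the z axis of small_pan and the z axis of middle_pan, either way round below 0.035 rad and x of small_pan_grip in the frame of middle_pan above 0.03 m and y of small_pan_grip in the frame of middle_pan above 0.045 m and angle between large_pan's own z axis and vertical below 0.05 rad and height (world z) of large_pan below 0.004 m and linear speed of each of large_pan, middle_pan, small_pan below 0.02 m/s); the robot touches nothing.
It fails at once if a pan is dropped or forced: more than 45 N between two pans (contact force between large_pan and middle_pan above 45 N or contact force between any of large_pan, middle_pan and small_pan above 45 N).
It fails at once if the largest pan is moved more than 50 mm (distance of large_pan from where it was at the start of the episode above 0.05 m).
It fails at once if a cup, the bottle or the coasters are moved more than 30 mm (distance of any of cup0, cup1, cup2, cup3, bottle, coasters from where it was at the start of the episode above 0.03 m).
It also fails if it takes over 72 s, if anything falls off the work surface, if the arm or the gripper's body presses on something with over 40 N, if the wrist force passes 120 N, or if a joint passes its speed limit or range.

## Working session

There is one attempt and no reset: what is moved stays moved. The work goes in short steps, Python scripts to look and compute and a shell command to move; the robot and the scene stay as the last step left them, time stands still between calls to the robot, and variables do not carry over. Pictures are saved under pics/ and viewed, at most 10 in all, crops included, and the job is handed in when it is done.

```bash
mkdir -p pics; ls
cat > h.py <<'E'
from bench import arm
import numpy as np, cv2
def grab(name,fn=None):
    d=arm.get_image(name)
    if fn: cv2.imwrite('pics/'+fn,d['image'][:,:,::-1])
    return d
def ray(d,u,v):
    x=(u-d['cx'])/d['fx'];y=(v-d['cy'])/d['fy'];k=d['k1'];a,b=x,y
    for _ in range(20):
        r=a*a+b*b;a,b=x/(1+k*r),y/(1+k*r)
    return np.array(d['xyz'],float),np.array(d['rotation'],float).reshape(3,3)@np.array([a,b,1.])
def onz(d,u,v,z):
    o,r=ray(d,u,v);return o+r*(z-o[2])/r[2]
def proj(d,p):
    q=np.array(d['rotation'],float).reshape(3,3).T@(np.array(p,float)-np.array(d['xyz'],float))
    a,b=q[:2]/q[2];s=1+d['k1']*(a*a+b*b)
    return np.array([d['fx']*a*s+d['cx'],d['fy']*b*s+d['cy']])
E
python3 - <<'E'
from h import *
for n in ['top','scene']:
    d=grab(n,n+'0.png');print(n,d['fx'],d['k1'],np.round(d['xyz']),np.round(np.array(d['rotation']),2).tolist())
s=arm.read_state();print(s['ee_rot'],s['contact_force'],s['clock'])
E
```

```text
pics
top 472.08180306164604 -0.04340423372312821 [ 323.  -17. 1268.] [0.71, -0.7, 0.08, -0.08]
scene 406.22485781534186 -0.09229612931729604 [ 966. -773.  752.] [0.87, 0.21, -0.09, -0.43]
[ 9.83306466e-01 -1.81954603e-01 -1.26277194e-04  9.48767675e-04] [-0.92348863  0.51285484  0.33230019] 0.1
```

View pics/top0.png

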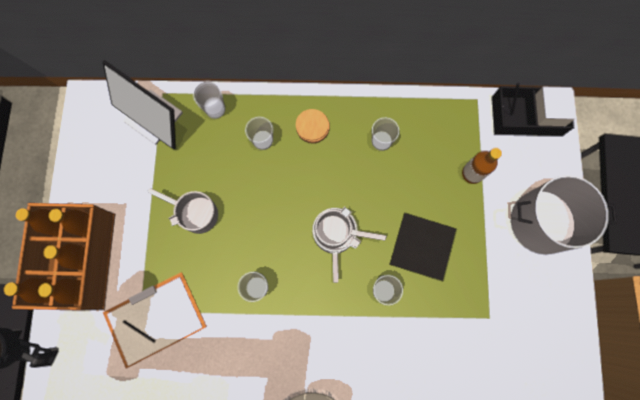

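View pics/scene0.png

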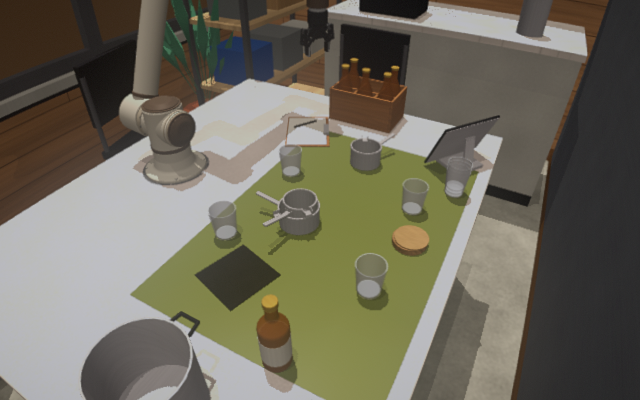

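The top view shows the nested pair at about (335,230), with handles toward (385,237) and (336,280). The middle pan is at (195,212) with its handle toward (150,192), the mat at (423,246), and the cups around them. The rotation turned out to be a quaternion, so I'll fix that and zoom in.

```bash
sed -i "s/np.array(d\['rotation'\],float).reshape(3,3)/R.from_quat(d['rotation']).as_matrix()/; 2a from scipy.spatial.transform import Rotation as R" h.py
python3 - <<'E'
from h import *
d=grab('top');i=d['image']
a=cv2.resize(i[190:300,280:400],None,fx=5,fy=5,interpolation=cv2.INTER_CUBIC)[:,:,::-1]
b=cv2.resize(i[175:285,140:175+65],None,fx=5,fy=5,interpolation=cv2.INTER_CUBIC)[:,:,::-1]
c=np.hstack([a,b]);c=cv2.resize(c,None,fx=.85,fy=.85);print(c.shape);cv2.imwrite('pics/crop1.png',c)
for n,u,v,z in [('pair',335,230,60),('hr',385,237,70),('hd',336,280,70),('mid',195,212,68),('midh',150,192,75),('mat',423,246,4),('cupA',260,134,40),('cupB',385,135,40),('cupC',254,287,40),('cupD',388,290,40),('bot',473,174,20),('coast',312,125,20)]:
    print(n,np.round(onz(d,u,v,z)))
E
```

```text
(468, 935, 3)
pair [507. -50.  60.]
hr [ 490. -177.   70.]
hd [379. -54.  70.]
mid [546. 314.  68.]
midh [595. 434.  75.]
mat [ 477. -288.    4.]
cupA [773. 160.  40.]
cupB [ 777. -184.   40.]
cupC [359. 155.  40.]
cupD [ 358. -188.   40.]
bot [ 676. -429.   20.]
coast [810.  18.  20.]
```

View pics/crop1.png

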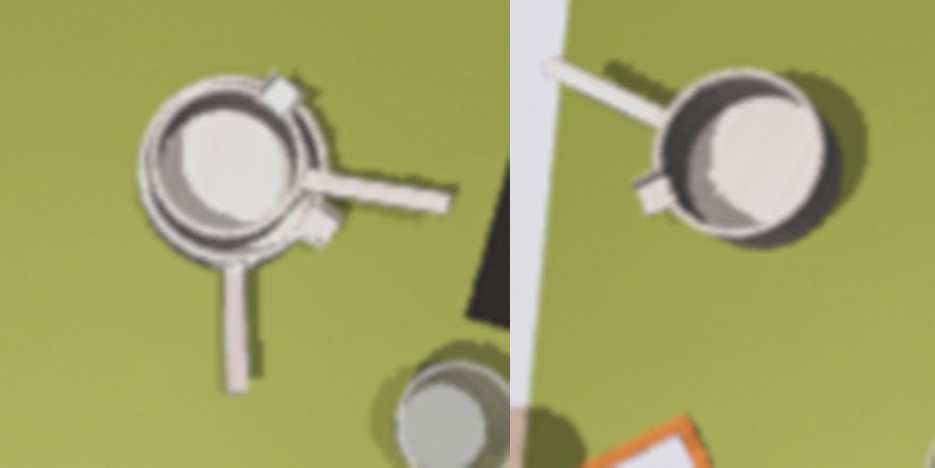

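The crop shows the small pan's handle going right and the large pan's handle going down. The large lip is at about (355,242), the small lip at (346,212), and the middle lip at about (174,221). Next I'll get the wrist camera geometry and work out a viewing pose over the pair.

```bash
cat >> h.py <<'E'
def pose():
    s=arm.read_state();return np.array(s['position'],float),R.from_quat(s['ee_rot']),s
def yawrot(yaw):  # tool down, tool x at yaw deg
    y=np.radians(yaw);c,s_=np.cos(y),np.sin(y)
    return R.from_matrix(np.array([[c,s_,0],[s_,-c,0],[0,0,-1]]))
def goto(p,rot):
    p0,r0,s=pose()
    dt=r0.inv().apply(np.array(p,float)-p0);rv=(r0.inv()*rot).as_rotvec(degrees=True)
    print('shift tool mm',np.round(dt,1),'|',round(np.linalg.norm(dt),1),'turn deg',np.round(rv,2),'t',s['clock'])
E
python3 - <<'E'
from h import *
d=grab('wrist','w0.png');p,r,s=pose()
print(p,r.as_matrix().round(3).tolist())
c=r.inv().apply(np.array(d['xyz'])-p);rr=(r.inv()*R.from_quat(d['rotation'])).as_matrix()
print('cam in tool',c.round(1),rr.round(3).tolist(),d['fx'],d['k1'],d['cx'],d['cy'])
for yaw in (-21,-90,0): print(yaw);goto([480,-60,380],yawrot(yaw))
E
```

```text
[223.45723285 583.36295486 255.65142378] [[0.934, -0.358, -0.0], [-0.358, -0.934, -0.001], [0.0, 0.001, -1.0]]
cam in tool [  73.8    0.4 -116.7] [[-0.0, -0.959, -0.285], [1.0, -0.0, 0.0], [-0.0, -0.285, 0.959]] 341.92412356795455 -0.03251521153777539 323.12040053303747 206.35823155102221
-21
shift tool mm [ 469.8  509.1 -123.6] | 703.7 turn deg [ 0.08 -0.01  0.03] t 0.2
-90
shift tool mm [ 469.8  509.1 -123.6] | 703.7 turn deg [ 6.000e-02 -5.000e-02  6.903e+01] t 0.2
0
shift tool mm [ 469.8  509.1 -123.6] | 703.7 turn deg [ 8.000e-02  1.000e-02 -2.097e+01] t 0.2
```

```bash
python3 -m pendant '[[0.0413,0.0135,0.0026,0,0,0,0.05],[0.0413,0.0135,0.0026,0,0,0,0.05],[0.0413,0.0135,0.0026,0,0,0,0.05],[0.0413,0.0135,0.0026,0,0,0,0.05],[0.0413,0.0135,0.0026,0,0,0,0.05],[0.0413,0.0135,0.0026,0,0,0,0.05],[0.0413,0.0135,0.0026,0,0,0,0.05],[0.0413,0.0135,0.0026,0,0,0,0.05],[0.0413,0.0135,0.0026,0,0,0,0.05],[0.0413,0.0135,0.0026,0,0,0,0.05],[0,0,0,0,0,0,0.05],[0,0,0,0,0,0,0.05]]'
python3 - <<'E'
from h import *
d=grab('wrist','w1.png')
for n,p in [('c',[546,314,68]),('g',[590,404,59])]: print(n,proj(d,p))
print(arm.read_state()['joint_vel'])
goto([505,-55,240],yawrot(-99))
E
```

```text
clock: 1.4
position: [561.3, 308.9, 229.5]
ee_rot: [0.983, -0.183, -0.0, 0.0]
contact_force: [-0.2, 0.6, -1.1]
gripper_width: 49.8
grasp_force: 0.0
c [323.50358306 214.28537209]
g [209.59879656 201.7125077 ]
[ 0.02564612 -0.01217286 -0.00045249  0.00168399  0.00134004  0.00202745]
shift tool mm [ 78.7 360.5  -9.9] | 369.1 turn deg [4.000e-02 1.000e-02 7.801e+01] t 1.45
```

View pics/w1.png

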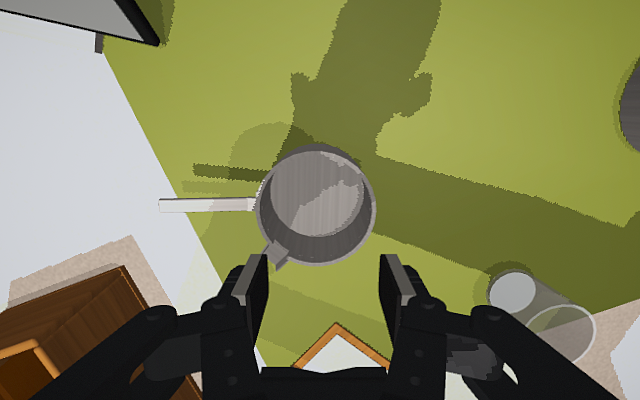

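The wrist view shows the middle pan's rim centred near (316,206) with a radius of about 60 px. Its handle runs left to (158,205) and its lip is at (277,258). I'll add an arc-row helper and a rim fit.

```bash
cat >> h.py <<'E'
from scipy.optimize import least_squares
def arc(p,rot,n):
    """constant row (mm, deg) reaching p,rot in n rows"""
    p0,r0,s=pose();rv=(r0.inv()*rot).as_rotvec()/n
    M=sum(R.from_rotvec(rv*k).as_matrix() for k in range(n))
    x=np.linalg.solve(M,r0.inv().apply(np.array(p,float)-p0))
    print(n,'x row',np.round(x,2),'turn',np.round(np.degrees(rv),2),'t',s['clock'])
def rim(d,c,z,rad,lo,hi,satmax=90):
    """outermost steel edge round c=(x,y) at world angles lo..hi deg, circle of known radius"""
    hsv=cv2.cvtColor(np.asarray(d['image']),cv2.COLOR_RGB2HSV)[:,:,1].astype(np.float32)
    c=np.array(c,float)
    for _ in range(4):
        P=[]
        for a in np.radians(np.arange(lo,hi,3)):
            rr=np.arange(rad+12,rad-12,-.3);uv=np.array([proj(d,[c[0]+q*np.cos(a),c[1]+q*np.sin(a),z]) for q in rr],np.float32)
            v=cv2.remap(hsv,uv[None,:,0],uv[None,:,1],cv2.INTER_LINEAR)[0]
            k=np.argmax(v<satmax)
            if 0<k: P.append([c[0]+rr[k]*np.cos(a),c[1]+rr[k]*np.sin(a)])
        P=np.array(P);f=least_squares(lambda x:np.hypot(P[:,0]-x[0],P[:,1]-x[1])-rad,c,loss='soft_l1',f_scale=.7);c=f.x
    print('rim',c.round(1),len(P),'med res',np.median(np.abs(np.hypot(P[:,0]-c[0],P[:,1]-c[1])-rad)).round(2));return c
E
python3 - <<'E'
from h import *
arc([505,-55,240],yawrot(-99),10)
E
```

```text
10 x row [29.36 26.99 -1.01] turn [0.  0.  7.8] t 1.45
```

```bash
python3 - <<'E'
from h import *
import pickle
d=grab('wrist');pickle.dump(d,open('mid.pkl','wb'))
# camera is at which world side:
print(np.array(d['xyz'])[:2])
a0=np.degrees(np.arctan2(d['xyz'][1]-312,d['xyz'][0]-546));print('cam az',a0)
c=rim(d,[546,314],68,50.5,a0+70,a0+290)
h1,h2=onz(d,240,204.5,62),onz(d,160,205.5,74);print('handle az',[np.degrees(np.arctan2(*(h-np.r_[c,0])[1::-1])).round(1) for h in(h1,h2)],np.degrees(np.arctan2(*(h2-h1)[1::-1])))
l=onz(d,277,258,66);print('lip az',np.degrees(np.arctan2(*(l-np.r_[c,0])[1::-1])))
E
python3 -m pendant '[[0.0294,0.027,-0.001,0,0,7.8,0.05],[0.0294,0.027,-0.001,0,0,7.8,0.05],[0.0294,0.027,-0.001,0,0,7.8,0.05],[0.0294,0.027,-0.001,0,0,7.8,0.05],[0.0294,0.027,-0.001,0,0,7.8,0.05],[0.0294,0.027,-0.001,0,0,7.8,0.05],[0.0294,0.027,-0.001,0,0,7.8,0.05],[0.0294,0.027,-0.001,0,0,7.8,0.05],[0.0294,0.027,-0.001,0,0,7.8,0.05],[0.0294,0.027,-0.001,0,0,7.8,0.05],[0,0,0,0,0,0,0.05],[0,0,0,0,0,0,0.05]]'
python3 - <<'E'
from h import *
import pickle
d=grab('wrist','w2.png');pickle.dump(d,open('pair.pkl','wb'))
E
```

```text
[629.60963896 283.00083071]
cam az -19.12859294386679
rim [549.9 320. ] 67 med res 0.59
handle az [np.float64(65.1), np.float64(65.9)] 66.65435548043618
lip az 120.41100305812445
clock: 2.7
position: [505.2, -54.7, 241.2]
ee_rot: [-0.65, 0.76, -0.0, 0.001]
contact_force: [-0.8, 0.5, 0.5]
gripper_width: 49.7
grasp_force: 0.0
```

View pics/w2.png

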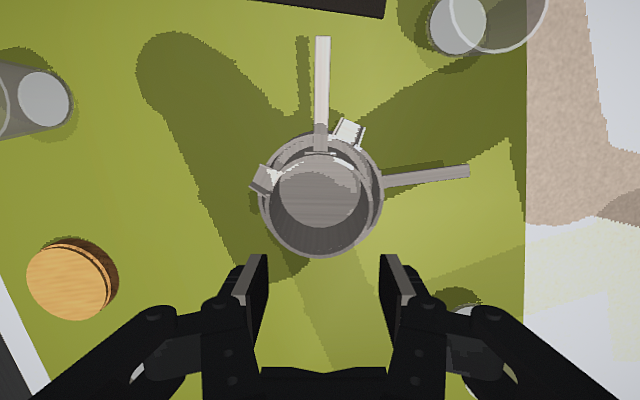

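The wrist view shows the small pan's handle from (321,150) to its end at (322,37), the large handle from (383,182) to (469,170), the large lip at about (349,132), and the small lip at about (265,180).

Run:
```python
from h import *
import pickle
d=pickle.load(open('pair.pkl','rb'))
az=lambda v:np.degrees(np.arctan2(v[1],v[0])).round(1)
hsv=cv2.cvtColor(d['image'],cv2.COLOR_RGB2HSV)
L=[]
for v,z in [(40,82),(55,79),(70,76),(90,72),(105,70)]:
    row=np.where(hsv[v,300:345,1]<70)[0]+300; u=(row.min()+row.max())/2;L.append(onz(d,u,v,z));print(v,row.min(),row.max(),L[-1].round(1))
e=onz(d,322.5,36,82);dirn=L[0]-L[-1];dirn/=np.hypot(*dirn[:2]);print('handle az',az(dirn))
print('grip',(e-35*dirn)[:2],'axis',(e-135*dirn)[:2])
# rims
c=rim(d,[507,-50],60,56,-80,100)   # side away from handles? camera az below
print('cam',d['xyz'])
cs=rim(d,[510,-50],81,45,0,100)
lp=[onz(d,*q,58) for q in [(341,118),(366,128),(349,132)]]
print('lip az',[az(l[:2]-c) for l in lp],[np.hypot(*(l[:2]-c)).round(1) for l in lp])
lh=onz(d,468,171,66);print('large handle end',lh,az(lh[:2]-c),np.hypot(*(lh[:2]-c)))
i=cv2.resize(d['image'][100:270,230:400],None,fx=3.5,fy=3.5,interpolation=cv2.INTER_CUBIC)
cv2.imwrite('pics/c2.png',i[:,:,::-1])
```

```text
40 315 330 [ 488.8 -173.1   82. ]
55 315 330 [ 490.3 -163.2   79. ]
70 314 329 [ 492.7 -153.    76. ]
90 314 329 [ 495.  -138.6   72. ]
105 314 328 [ 497.2 -127.3   70. ]
handle az -100.4
grip [ 494.706536   -141.33432803] axis [512.84281112 -42.99270142]
rim [513.  -47.2] 60 med res 1.54
cam [ 494.82867995 -127.26130895  357.99566343]
rim [513.8 -43.7] 34 med res 0.29
lip az [np.float64(-114.7), np.float64(-132.6), np.float64(-123.6)] [np.float64(73.7), np.float64(75.2), np.float64(65.1)]
large handle end [379.57131322 -53.58535618  66.        ] -177.3 133.57606230969728
```

View pics/c2.png

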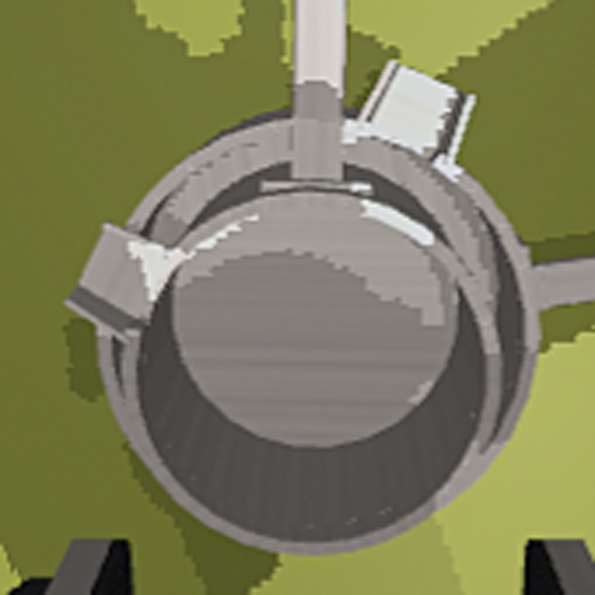

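The crop confirms the large lip opening in the picture's upper right at about az -123.6°, and the small handle over the rim at az -100.4°. Now the grasp on the small handle.

```bash
python3 -m pendant '[[0.0437,-0.0016,0.01,0,0,0,0.04],[0.0437,-0.0017,0.01,0,0,1.4,0.04],[0,0,0.035,0,0,0,0.04],[0,0,0.035,0,0,0,0.04],[0,0,0.035,0,0,0,0.04],[0,0,0.03,0,0,0,0.04],[0,0,0.009,0,0,0,0.04],[0,0,0,0,0,0,0.04],[0,0,0,0,0,0,0.04]]'
python3 - <<'E'
from h import *
goto([494.8,-141.5,77],yawrot(-100.4))
d=grab('wrist','w3.png');cv2.imwrite('pics/w3.png',d['image'][:,:,::-1])
E
```

```text
clock: 3.65
position: [496.7, -141.7, 77.4]
ee_rot: [-0.641, 0.767, -0.001, 0.001]
contact_force: [-0.7, -0.1, 1.0]
gripper_width: 40.0
grasp_force: 0.0
shift tool mm [0.2 1.9 0.4] | 2.0 turn deg [-0.13  0.    0.14] t 3.65
```

View pics/w3.png

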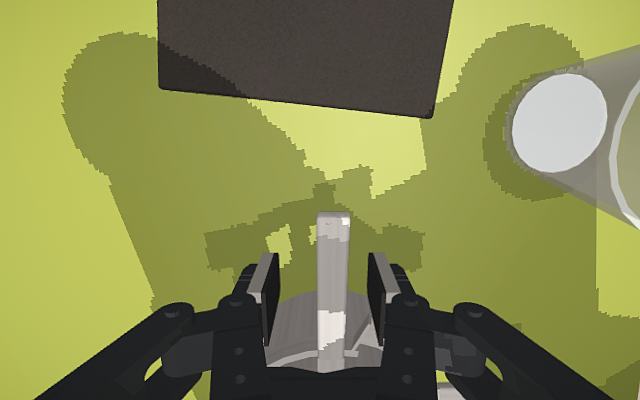

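The picture shows the handle centred at u≈333 between the fingers (mid ≈322), so about 3 mm toward +y. I'll centre and close, then lift slightly.

```bash
python3 -m pendant '[[0,0.003,0,0,0,0,0.04],[0,0,0,0,0,0,0],[0,0,0,0,0,0,0],[0,0,0,0,0,0,0],[0,0,0,0,0,0,0],[0,0,0,0,0,0,0],[0,0,0,0,0,0,0]]'; python3 -m pendant '[[0,0,-0.005,0,0,0,0],[0,0,-0.005,0,0,0,0],[0,0,-0.01,0,0,0,0],[0,0,-0.01,0,0,0,0],[0,0,-0.01,0,0,0,0],[0,0,0,0,0,0,0]]'; python3 -c "
from h import *
s=arm.read_state();print(s['position'],s['wrist_torque'],s['contact_force'])
d=grab('scene');i=cv2.resize(d['image'][130:280,200:380],None,fx=4,fy=4)[:,:,::-1];cv2.imwrite('pics/s1.png',i)"
```

```text
clock: 4.4
position: [492.7, -142.0, 76.9]
ee_rot: [-0.64, 0.768, -0.001, 0.0]
contact_force: [-0.8, -2.5, 4.8]
gripper_width: 10.5
grasp_force: 58.7
clock: 5.0
position: [493.4, -141.6, 118.2]
ee_rot: [-0.641, 0.768, -0.001, 0.002]
contact_force: [0.1, -0.2, -3.9]
gripper_width: 10.4
grasp_force: 58.6
[ 493.44559182 -141.62867375  118.23319985] [-0.46344662  0.00385328 -0.06228044] [ 0.14027293 -0.22065645 -3.92682017]
```

View pics/s1.png

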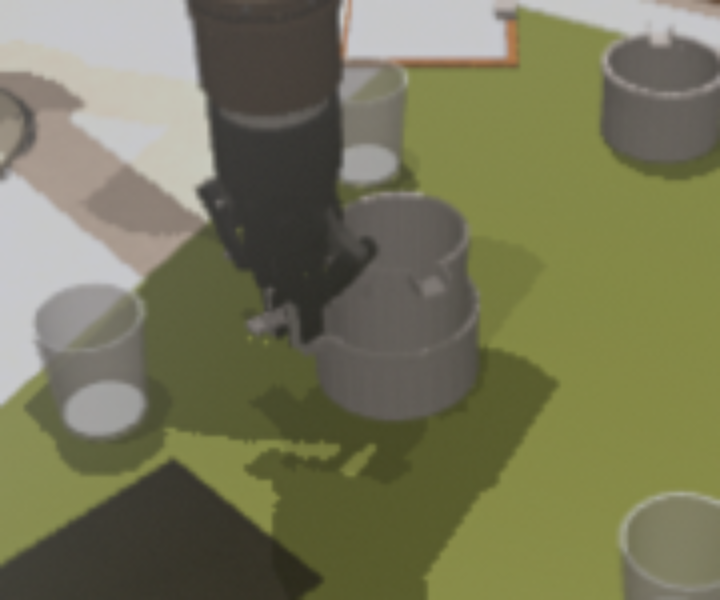

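The small pan is lifted about 40 mm and is roughly level. I'll raise it clear and carry it to the mat.

```bash
python3 -m pendant '[[0,0,-0.02,0,0,0,0],[0,0,-0.03,0,0,0,0],[0.01,0,0,0,0,0,0],[0.03,-0.0012,0,0,0,0,0],[0.035,-0.0015,0,0,0,0,0],[0.035,-0.0015,0,0,0,0,0],[0.035,-0.0015,0,0,0,0,0],[0.035,-0.0015,0,0,0,0,0],[0.035,-0.0015,0,0,0,0,0],[0.025,-0.0015,0,0,0,0,0],[0.01,0,0,0,0,0,0],[0,0,0.02,0,0,0,0]]'; python3 -m pendant '[[0,0,0.025,0,0,0,0],[0,0,0.02,0,0,0,0],[0,0,0.008,0,0,0,0],[0,0,0.005,0,0,0,0],[0,0,0.005,0,0,0,0],[0,0,0.004,0,0,0,0],[0,0,0.003,0,0,0,0],[0,0,0,0,0,0,0]]'
```

```text
clock: 6.25
position: [458.1, -391.9, 147.4]
ee_rot: [-0.64, 0.769, -0.003, 0.001]
contact_force: [0.9, -0.7, -5.0]
gripper_width: 10.9
grasp_force: 58.7
clock: 7.05
position: [457.9, -390.0, 77.3]
ee_rot: [-0.64, 0.768, -0.001, 0.0]
contact_force: [-0.4, -1.4, -0.1]
gripper_width: 10.3
grasp_force: 58.9
```

```bash
python3 -m pendant '[[0,0,0.0015,0,0,0,0],[0,0,0,0,0,0,0.015],[0,0,0,0,0,0,0.03],[0,0,0,0,0,0,0.04],[0,0,0,0,0,0,0.04],[0,0,-0.03,0,0,0,0.04],[0,0,-0.05,0,0,0,0.04],[0,0,-0.05,0,0,0,0.04],[0,0,-0.035,0,0,0,0.04],[0,0,0,0,0,0,0.04]]'
python3 - <<'E'
from h import *
p,r,s=pose();print(p)
d=grab('top','t2.png')
i=cv2.resize(d['image'][180:320,310:480],None,fx=4,fy=4)[:,:,::-1];cv2.imwrite('pics/t2c.png',i)
arc([510,-95,240],yawrot(-120),8)
E
```

```text
clock: 8.05
position: [459.7, -390.9, 246.7]
ee_rot: [-0.641, 0.768, -0.006, 0.002]
contact_force: [0.1, 0.2, 0.5]
gripper_width: 40.3
grasp_force: 0.0
[ 459.73055094 -390.93273972  246.68509891]
8 x row [-37.13   5.9    0.34] turn [-0.05 -0.    2.46] t 8.1
```

Run:
```python
from h import *
arc([523,-30,235],yawrot(-120),9)
```

```text
9 x row [-40.32   6.33   0.85] turn [-0.04 -0.    2.18] t 8.1
```

```bash
python3 -m pendant '[[-0.0403,0.0063,0.001,0,0,2.18,0.04],[-0.0403,0.0063,0.001,0,0,2.18,0.04],[-0.0403,0.0063,0.001,0,0,2.18,0.04],[-0.0403,0.0063,0.001,0,0,2.18,0.04],[-0.0403,0.0063,0.001,0,0,2.18,0.04],[-0.0403,0.0063,0.001,0,0,2.18,0.04],[-0.0403,0.0063,0.001,0,0,2.18,0.04],[-0.0403,0.0063,0.001,0,0,2.18,0.04],[-0.0403,0.0063,0.001,0,0,2.18,0.04],[0,0,0,0,0,0,0.04],[0,0,0,0,0,0,0.04]]'
python3 - <<'E'
from h import *
import pickle
d=grab('wrist');pickle.dump(d,open('large.pkl','wb'))
print(proj(d,[513,-47,60]))
cv2.imwrite('pics/l1.png',d['image'][60:260,200:440,::-1].repeat(3,0).repeat(3,1))
print(d['xyz'])
a0=-120
for lo,hi in [(a0+70,a0+290),(-20,160),(40,220)]: rim(d,[513,-47],60,56,lo,hi)
E
```

```text
clock: 9.2
position: [521.3, -29.0, 229.2]
ee_rot: [-0.501, 0.865, 0.001, -0.002]
contact_force: [-0.2, 0.2, 0.8]
gripper_width: 39.9
grasp_force: 0.0
[322.03866349 170.23146808]
[486.56684251 -92.62916367 346.16093215]
rim [511.  -47.1] 74 med res 0.32
rim [510.8 -46.9] 60 med res 0.3
rim [509.3 -47.1] 57 med res 0.32
```

View pics/l1.png

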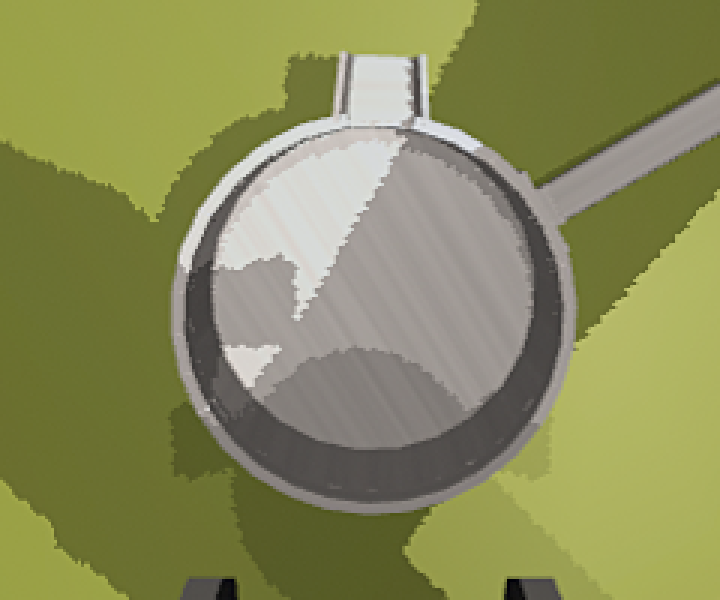

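The large pan is now empty. Its rim is centred at crop (374,313), which is image (325,164), and the lip channel has its outer edges at crop (341,55) and (428,55). I'll compute the lip azimuth and the route to the middle pan.

Run:
```python
from h import *
import pickle
d=pickle.load(open('large.pkl','rb'));c=np.array([510.8,-47.])
az=lambda v:np.degrees(np.arctan2(v[1],v[0])).round(1)
for a,b in [((341,56),(428,56)),((350,60),(413,60)),((334,118),(424,118))]:
    P=[onz(d,200+q[0]/3,60+q[1]/3,60)[:2]-c for q in (a,b)]
    print([az(p) for p in P],[np.hypot(*p).round(1) for p in P],'mid',az(P[0]+P[1]),np.hypot(*(P[0]-P[1])).round(1))
h=[onz(d,200+q[0]/3,60+q[1]/3,z)[:2] for q,z in(((550,203),48),((720,107),53))];print('handle',[az(x-c) for x in h],az(h[1]-h[0]))
m=np.array([549.9,320.]);g=m+100*np.array([np.cos(np.radians(66)),np.sin(np.radians(66))]);print(g)
# view pose for middle: pan at tool +20, yaw 66
v=m-20*np.array([np.cos(np.radians(66)),np.sin(np.radians(66))])
p,r,s=pose();goto([*v,230],r);print(s['joints'])
```

```text
[np.float64(-113.2), np.float64(-131.2)] [np.float64(72.6), np.float64(73.5)] mid -122.2 22.9
[np.float64(-115.0), np.float64(-128.3)] [np.float64(71.4), np.float64(71.9)] mid -121.6 16.6
[np.float64(-109.4), np.float64(-133.4)] [np.float64(57.4), np.float64(58.0)] mid -121.5 24.0
handle [np.float64(-176.3), np.float64(-177.7)] -179.4
[590.57366431 411.35454576]
shift tool mm [-297.6  147.6   -0.7] | 332.2 turn deg [0. 0. 0.] t 9.25
[ 2.53856451e-01  2.33733690e-01 -2.81733390e-01 -3.72450152e-04
 -1.05836905e+00 -7.76274121e-01]
```

```bash
python3 -m pendant '[[-0.0425,0.0211,0,0,0,0,0.04],[-0.0425,0.0211,0,0,0,0,0.04],[-0.0425,0.0211,0,0,0,0,0.04],[-0.0425,0.0211,0,0,0,0,0.04],[-0.0425,0.0211,0,0,0,0,0.04],[-0.0425,0.0211,0,0,0,0,0.04],[-0.0425,0.0211,0,0,0,0,0.04],[0,0,0,0,0,-8.4,0.04],[0,0,0,0,0,-8.4,0.04],[0,0,0,0,0,-8.4,0.04],[0,0,0,0,0,-8.4,0.04],[0,0,0,0,0,-8.4,0.04]]' >/dev/null;  python3 -m pendant '[[0,0,0,0,0,-8.4,0.04],[0,0,0,0,0,-8.4,0.04],[0,0,0,0,0,-8.4,0.04],[0,0,0,0,0,-8.4,0.04],[0,0,0,0,0,-8.4,0.04],[0,0,0,0,0,-8.4,0.04],[0,0,0,0,0,-8.4,0.04],[0,0,0,0,0,-8.4,0.04],[0,0,0,0,0,-8.4,0.04],[0,0,0,0,0,-8.4,0.04],[0,0,0,0,0,-8.4,0.04],[0,0,0,0,0,-8.4,0.04]]' >/dev/null; python3 -m pendant '[[0,0,0,0,0,-8.4,0.04],[0,0,0,0,0,-8.4,0.04],[0,0,0,0,0,-8.4,0.04],[0,0,0,0,0,-8.4,0.04],[0,0,0,0,0,-8.4,0.04],[0,0,0,0,0,0,0.04],[0,0,0,0,0,0,0.04]]'
python3 - <<'E'
from h import *
import pickle
az=lambda v:np.degrees(np.arctan2(v[1],v[0])).round(1)
d=grab('wrist');pickle.dump(d,open('mid2.pkl','wb'))
p,r,s=pose();print(s['joints'])
print(proj(d,[549.9,320,68]))
for lo,hi in [(66+70,66+290),(150,270),(210,330)]: c=rim(d,[549.9,320],68,50.5,lo,hi)
sat=cv2.cvtColor(d['image'],cv2.COLOR_RGB2HSV)[:,:,1]
cv2.imwrite('pics/m2.png',d['image'][20:260,200:440,::-1].repeat(3,0).repeat(3,1)[:600])
E
```

```text
clock: 12.35
position: [542.9, 300.5, 230.4]
ee_rot: [0.845, 0.534, -0.001, 0.0]
contact_force: [1.2, 0.9, -0.9]
gripper_width: 40.1
grasp_force: 0.0
[ 7.66348508e-01  3.95759418e-01 -4.15430942e-02 -1.34434508e-04
 -1.13422311e+00  1.93203392e+00]
[319.13121088 169.91260685]
rim [550.5 318.6] 74 med res 0.32
rim [549.9 319.2] 40 med res 0.28
rim [551.  318.5] 40 med res 0.27
```

View pics/m2.png

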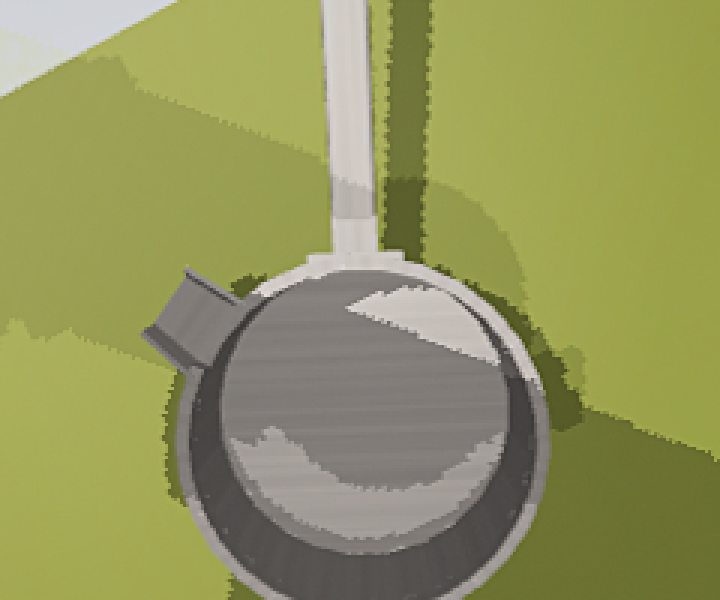

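The middle handle's centreline runs from crop (345,2) to (353,200), and its lip ends at crop (187,267) and (146,334).

Run:
```python
from h import *
import pickle
az=lambda v:np.degrees(np.arctan2(v[1],v[0])).round(1)
d=pickle.load(open('mid2.pkl','rb'));c=np.array([550.5,318.7]);f=lambda x,y,z:onz(d,200+x/3,20+y/3,z)[:2]
print('handle',az(f(345.5,2,70)-c),az(f(353,200,57)-c),az(f(345.5,2,70)-f(353,200,57)),np.hypot(*(f(345.5,2,70)-c)),np.hypot(*(f(353,218,55)-c)))
P=[f(187,267,68)-c,f(146,334,68)-c];print('lip',[az(p) for p in P],az(P[0]+P[1]),np.hypot(*(P[0]-P[1])))
g=c+100*np.array([np.cos(np.radians(67)),np.sin(np.radians(67))]);print(g)
goto([*g,66],yawrot(67))
```

```text
handle 66.4 66.4 66.4 112.42037490107704 62.22651905389705
lip [np.float64(107.2), np.float64(125.2)] 116.1 20.921762112117662
[589.57311285 410.75048535]
shift tool mm [119.5  -4.9 164.4] | 203.3 turn deg [-0.02  0.04 -2.4 ] t 12.4
```

```bash
python3 -m pendant '[[0.04,-0.0014,0.01,0,0,-1.8,0.04],[0.04,-0.0014,0.01,0,0,0,0.04],[0.0396,-0.0013,0.01,0,0,0,0.04],[0,0,0.035,0,0,0,0.04],[0,0,0.035,0,0,0,0.04],[0,0,0.035,0,0,0,0.04],[0,0,0.022,0,0,0,0.04],[0,0,0.008,0,0,0,0.04],[0,0,0,0,0,0,0.04]]'
python3 - <<'E'
from h import *
goto([590.5,410.3,65],yawrot(66.4))
d=grab('wrist');s=cv2.cvtColor(d['image'],cv2.COLOR_RGB2HSV)
for v in (225,260,300):
    r=s[v,285:365];k=np.where((r[:,1]<60)&(r[:,2]>90))[0]+285;print(v,k.min(),k.max(),k.mean())
E
```

```text
clock: 13.3
position: [587.3, 412.0, 64.5]
ee_rot: [0.836, 0.549, -0.001, 0.0]
contact_force: [-0.5, -0.2, 0.6]
gripper_width: 39.8
grasp_force: 0.0
shift tool mm [-0.3  3.6 -0.5] | 3.6 turn deg [-0.04  0.14  0.15] t 13.3
225 311 343 327.0
260 312 342 327.0
300 313 341 327.0
```

```bash
python3 -m pendant '[[0,0.0016,0,0,0,0,0.04],[0,0,0,0,0,0,0],[0,0,0,0,0,0,0],[0,0,0,0,0,0,0],[0,0,0,0,0,0,0],[0,0,0,0,0,0,0],[0,0,0,0,0,0,0]]'; python3 -m pendant '[[0,0,-0.005,0,0,0,0],[0,0,-0.01,0,0,0,0],[0,0,-0.02,0,0,0,0],[0,0,-0.03,0,0,0,0],[0,0,-0.03,0,0,0,0],[0,0,-0.02,0,0,0,0],[0,0,0,0,0,0,0],[0,0,0,0,0,0,0]]'
python3 - <<'E'
from h import *
import pickle
p,r,s=pose();print(s['wrist_torque'],s['joints'])
d=grab('scene');pickle.dump(d,open('s_held.pkl','wb'))
d=grab('top');pickle.dump(d,open('t_held.pkl','wb'))
a=-121.8;g=[510.9+100*np.cos(np.radians(a)),-47+100*np.sin(np.radians(a))];print(g);goto([*g,180],yawrot(-121.8))
E
```

```text
clock: 14.05
position: [589.7, 412.7, 67.0]
ee_rot: [0.836, 0.549, 0.001, -0.0]
contact_force: [0.3, 0.9, 6.6]
gripper_width: 10.4
grasp_force: 58.7
clock: 14.85
position: [588.0, 411.6, 179.1]
ee_rot: [0.836, 0.549, -0.001, -0.001]
contact_force: [-0.9, -0.9, -5.2]
gripper_width: 10.4
grasp_force: 58.6
[ 0.29587774 -0.10217402  0.00556741] [ 0.83448296  0.596318    0.16602298 -0.00198182 -1.14283887  1.89895505]
[np.float64(458.20442045033224), np.float64(-131.9892692986864)]
shift tool mm [-5.499e+02  9.690e+01 -1.000e-01] | 558.4 turn deg [  -0.4    -0.22 -171.62] t 14.95
```

```bash
python3 -m pendant '[[-0.02,0.0035,-0.01,0,0,0,0],[-0.04,0.007,-0.01,0,0,0,0],[-0.045,0.0079,0,0,0,0,0],[-0.045,0.0079,0,0,0,0,0],[-0.045,0.0079,0,0,0,0,0],[-0.045,0.0079,0,0,0,0,0],[-0.045,0.0079,0,0,0,0,0],[-0.045,0.0079,0,0,0,0,0],[-0.045,0.0079,0,0,0,0,0],[-0.045,0.0079,0,0,0,0,0],[-0.045,0.0079,0,0,0,0,0],[-0.045,0.0079,0,0,0,0,0]]' >/dev/null; python3 -m pendant '[[-0.03,0.005,0,0,0,3,0],[-0.011,0.002,0,0,0,7,0],[0,0,0,0,0,8.2,0],[0,0,0,0,0,8.2,0],[0,0,0,0,0,8.2,0],[0,0,0,0,0,8.2,0],[0,0,0,0,0,8.2,0],[0,0,0,0,0,8.2,0],[0,0,0,0,0,8.2,0],[0,0,0,0,0,8.2,0],[0,0,0,0,0,8.2,0],[0,0,0,0,0,8.2,0]]' ; python3 -m pendant '[[0,0,0,0,0,8.2,0],[0,0,0,0,0,8.2,0],[0,0,0,0,0,8.2,0],[0,0,0,0,0,8.2,0],[0,0,0,0,0,8.2,0],[0,0,0,0,0,8.2,0],[0,0,0,0,0,8.2,0],[0,0,0,0,0,8.2,0],[0,0,0,0,0,8.2,0],[0,0,0,0,0,8.2,0],[0,0,0,0,0,8,0],[0,0,0,0,0,6,0]]'; python3 -m pendant '[[0,0,0,0,0,0,0],[0,0,0,0,0,0,0]]'
python3 - <<'E'
from h import *
goto([458.2,-132,199],yawrot(-121.8))
E
```

```text
clock: 17.35
position: [457.4, -132.0, 199.4]
ee_rot: [0.975, -0.223, -0.002, 0.0]
contact_force: [-0.2, 0.3, -4.3]
gripper_width: 10.5
grasp_force: 58.7
clock: 18.55
position: [456.6, -132.1, 199.1]
ee_rot: [-0.487, 0.873, 0.001, -0.003]
contact_force: [-0.5, -0.1, -4.6]
gripper_width: 10.3
grasp_force: 58.7
clock: 18.75
position: [457.2, -132.0, 199.7]
ee_rot: [-0.491, 0.871, 0.001, -0.002]
contact_force: [-0.7, -0.1, -4.1]
gripper_width: 10.3
grasp_force: 58.7
shift tool mm [-0.5 -0.8  0.7] | 1.2 turn deg [ 0.18 -0.13  0.56] t 18.75
```

```bash
cat > tilt.py <<'E'
from h import *
def edge(d,img,c,z0,z1,rad,side=1):
    """silhouette edge of the wall (world az at right angles to the view), per height; returns image line direction vs projected vertical, deg"""
    cam=np.array(d['xyz']);v=np.array(c)-cam[:2];D=np.hypot(*v);a=np.arctan2(v[1],v[0])-side*(np.pi/2-np.arcsin(rad/D)*0)
    E=[];sat=cv2.cvtColor(img,cv2.COLOR_RGB2HSV)[:,:,1].astype(np.float32)
    for z in np.linspace(z0,z1,25):
        rr=np.arange(rad+20,rad-20,-.25);uv=np.array([proj(d,[c[0]+q*np.cos(a),c[1]+q*np.sin(a),z]) for q in rr],np.float32)
        s=cv2.remap(sat,uv[None,:,0],uv[None,:,1],cv2.INTER_LINEAR)[0];bg=np.median(s[:20])
        fg=np.median(s[-30:]);k=np.argmax(s<(bg+fg)/2);E.append([z,rr[k]])
    E=np.array(E);f=np.polyfit(E[:,0],E[:,1],1)
    for _ in range(4):
        g=np.abs(np.polyval(f,E[:,0])-E[:,1])<1.0;f=np.polyfit(E[g,0],E[g,1],1) if g.sum()>4 else f
    print('side',side,'slope deg',np.degrees(np.arctan(f[0])).round(2),'mean r',np.polyval(f,(z0+z1)/2).round(2),'in',g.sum());return E
E
python3 - <<'E'
from tilt import *
import pickle
# baseline: upright large pan and small on mat in earlier scene picture
d=pickle.load(open('s_held.pkl','rb'));edge(d,d['image'],[511,-47],8,55,56);edge(d,d['image'],[511,-47],8,55,56,-1)
t=pickle.load(open('t_held.pkl','rb'))
for lo,hi in((-60,60),(-30,150)): rim(t,[511,-47],60,56,lo,hi)
d=grab('scene');pickle.dump(d,open('s2.pkl','wb'));E=edge(d,d['image'],[511,-47],140,190,50.5);print(E[::3].round(1).tolist())
t=grab('top');pickle.dump(t,open('t2.pkl','wb'))
for lo,hi in((-60,60),(-30,90)): rim(t,[511,-47],200,50.5,lo,hi)
# vertical extent along right-ish front: column profile
for q in (0,20,35):
  a=np.radians(32);u=[proj(d,[511+q*np.cos(a),-47+q*np.sin(a),z]) for z in range(90,240,4)]
  hs=cv2.cvtColor(d['image'],cv2.COLOR_RGB2HSV);print(q,[tuple(hs[int(round(y)),int(round(x)),1:]) and (int(hs[int(round(y)),int(round(x)),1]),int(hs[int(round(y)),int(round(x)),2])) for x,y in u])
E
```

```text
side 1 slope deg 3.76 mean r 56.34 in 22
side -1 slope deg 8.79 mean r 63.94 in 0
rim [513.2 -48.9] 40 med res 0.61
rim [511.  -44.6] 60 med res 0.67
side 1 slope deg 5.62 mean r 50.18 in 25
[[140.0, 48.2], [146.2, 49.0], [152.5, 49.0], [158.8, 49.2], [165.0, 49.5], [171.2, 50.0], [177.5, 51.5], [183.8, 52.8], [190.0, 53.0]]
rim [511.4 -45.5] 31 med res 0.87
rim [511.4 -42.2] 27 med res 1.49
0 [(26, 98), (23, 98), (26, 98), (25, 101), (23, 99), (23, 100), (26, 100), (23, 99), (25, 101), (26, 100), (23, 100), (23, 100), (23, 100), (23, 100), (23, 98), (25, 90), (25, 102), (21, 109), (20, 112), (23, 102), (25, 101), (23, 102), (23, 101), (23, 102), (25, 102), (23, 102), (23, 102), (22, 103), (23, 102), (22, 103), (22, 103), (20, 103), (20, 103), (20, 103), (30, 112), (47, 124), (47, 124), (48, 123)]
20 [(26, 98), (27, 96), (27, 96), (27, 96), (27, 96), (27, 96), (27, 95), (26, 97), (29, 98), (26, 97), (24, 97), (26, 97), (24, 97), (21, 96), (23, 98), (24, 97), (23, 99), (26, 100), (19, 107), (22, 114), (23, 99), (21, 98), (21, 98), (21, 98), (23, 100), (21, 99), (23, 101), (23, 101), (22, 103), (20, 102), (23, 102), (22, 103), (23, 101), (51, 116), (106, 135), (110, 135), (107, 136), (107, 136)]
35 [(28, 100), (42, 122), (86, 128), (102, 115), (45, 96), (28, 91), (25, 90), (28, 92), (27, 93), (25, 92), (25, 93), (25, 93), (25, 93), (22, 92), (25, 93), (24, 94), (25, 93), (24, 94), (27, 94), (24, 106), (19, 132), (24, 105), (27, 96), (24, 97), (23, 98), (23, 98), (23, 99), (23, 99), (23, 99), (23, 99), (20, 100), (24, 107), (89, 134), (111, 136), (109, 136), (109, 136), (109, 136), (108, 135)]
```

```bash
python3 -m pendant '[[0.0015,-0.0029,0.01,0,-2,0.5,0],[0,0,0.02,0,0,0,0],[0,0,0.02,0,0,0,0],[0,0,0.01,0,0,0,0],[0,0,0,0,0,0,0],[0,0,0,0,0,0,0]]'
python3 - <<'E'
from tilt import *
import pickle
p,r,s=pose();print(p,s['contact_force'],s['wrist_torque'])
d=grab('scene');E=edge(d,d['image'],[511,-47],82,128,50.5)
t=grab('top')
z=p[2]-66+68
for lo,hi in((-60,60),(-80,80),(-30,90)): rim(t,[512,-47],z,50.5,lo,hi)
t0=pickle.load(open('t_held.pkl','rb'))
for lo,hi in((-60,60),(-80,80),(-30,90)): rim(t0,[511,-47],60,56,lo,hi)
x=r.apply([1,0,0]);print('tool x az',np.degrees(np.arctan2(x[1],x[0])),x)
E
```

```text
clock: 19.45
position: [461.6, -133.3, 141.4]
ee_rot: [-0.486, 0.874, 0.008, 0.015]
contact_force: [0.8, -0.9, -5.6]
gripper_width: 10.3
grasp_force: 58.7
[ 461.59097295 -133.28782589  141.35176483] [ 0.78486295 -0.91376411 -5.59076034] [-0.53746759  0.24156238 -0.04228462]
side 1 slope deg 1.68 mean r 54.58 in 22
rim [517.6 -48.6] 37 med res 0.56
rim [517.5 -48.7] 36 med res 0.55
rim [517.3 -47.7] 28 med res 0.58
rim [513.2 -48.9] 40 med res 0.61
rim [513.4 -48.9] 54 med res 0.88
rim [512.5 -46.3] 40 med res 0.32
tool x az -121.82630355223375 [-0.5270238  -0.8491317  -0.03494657]
```

```bash
python3 -m pendant '[[0,0,0,0,0,0,0]]' | sed -n 2p;python3 -m pendant '[[0,0,0,0,0,0,0]]'| sed -n 2p
python3 - <<'E'
from tilt import *
import pickle
p,r,s=pose();print(p)
P=[]
for n in range(3):
    t=grab('top');p,r,s=pose();P.append(p)
    for lo,hi in((-45,30),(-35,20)): rim(t,[512,-47],p[2]+2,50.5,lo,hi)
print(np.mean(P,0),np.std(P,0))
t0=pickle.load(open('t_held.pkl','rb'))
for lo,hi in((-45,30),(-35,20)): rim(t0,[511,-47],60,56,lo,hi)
t1=pickle.load(open('t2.pkl','rb'))
for lo,hi in((-45,30),(-35,20)): rim(t1,[511,-47],201,50.5,lo,hi)
d=grab('scene');edge(d,d['image'],[511,-47],82,128,50.5)
E
```

```text
position: [461.6, -133.2, 141.7]
position: [461.3, -133.2, 141.5]
[ 461.34102306 -133.23535702  141.52208496]
rim [516.7 -49.4] 25 med res 0.28
rim [516.6 -49.7] 19 med res 0.3
rim [516.5 -49.3] 25 med res 0.29
rim [516.5 -49.2] 19 med res 0.27
rim [516.4 -49.3] 25 med res 0.3
rim [516.3 -49.6] 19 med res 0.28
[ 461.1357512  -133.22739903  141.21348878] [0.04406896 0.0082745  0.07925671]
rim [512.8 -49.6] 25 med res 0.31
rim [512.6 -49.6] 19 med res 0.28
rim [510.8 -48.7] 24 med res 0.61
rim [510.6 -47.9] 19 med res 0.28
side 1 slope deg 3.5 mean r 54.36 in 25
```

```bash
python3 -m pendant '[[0.001,0.0014,0.003,0,0,0,0],[0.001,0.0013,0.002,0,0,0,0],[0,0,0,0,0,0,0],[0,0,0,0,0,0,0]]'
python3 - <<'E'
from tilt import *
for n in range(2):
    t=grab('top');p,r,s=pose()
    for lo,hi in((-45,30),(-35,20)): rim(t,[512,-47],p[2]+2,50.5,lo,hi)
x=r.apply([1,0,0]);print('az',np.degrees(np.arctan2(x[1],x[0])),p)
d=grab('scene');edge(d,d['image'],[511,-47],77,124,50.5)
E
```

```text
clock: 20.35
position: [457.7, -133.4, 135.6]
ee_rot: [-0.486, 0.874, 0.009, 0.015]
contact_force: [0.4, -0.3, -4.0]
gripper_width: 10.2
grasp_force: 58.7
rim [512.8 -50. ] 25 med res 0.26
rim [512.9 -49.8] 19 med res 0.3
rim [513.  -49.8] 25 med res 0.29
rim [513.1 -49.8] 19 med res 0.27
az -121.87401158572544 [ 457.87877793 -133.37712089  135.83018436]
side 1 slope deg 2.35 mean r 51.25 in 19
```

```bash
python3 -m pendant '[[0,0,0.004,0,0,0,0],[0,0,0.003,0,0,0,0],[0,0,0.003,0,0,0,0],[0,0,0.002,0,0,0,0],[0,0,0.002,0,0,0,0],[0,0,0,0,0,0,0]]'
python3 - <<'E'
from tilt import *
t=grab('top');p,r,s=pose()
for lo,hi in((-45,30),(-35,20)): rim(t,[512,-47],p[2]+2,50.5,lo,hi)
print(p,s['contact_force'],s['wrist_torque'])
E
```

```text
clock: 21.1
position: [457.8, -132.9, 121.4]
ee_rot: [-0.486, 0.874, 0.009, 0.015]
contact_force: [1.5, 0.1, -2.6]
gripper_width: 10.3
grasp_force: 58.7
rim [513.2 -48.9] 25 med res 0.05
rim [513.1 -49.1] 19 med res 0.03
[ 457.9313316  -132.94548227  121.62007532] [-0.87543305  0.5249453  -5.0276101 ] [-0.48320959  0.23561262 -0.04925659]
```

```bash
python3 -m pendant '[[0,0,0.003,0,0,0,0],[0,0,0.003,0,0,0,0],[0,0,0,0,0,0,0]]'; python3 -m pendant '[[0,0,0.003,0,0,0,0],[0,0,0.003,0,0,0,0],[0,0,0,0,0,0,0]]'; python3 -c "
from h import *
s=arm.read_state();print(s['position'],s['contact_force'],s['wrist_torque'])"
```

```text
clock: 21.45
position: [457.7, -132.7, 115.3]
ee_rot: [-0.486, 0.874, 0.009, 0.015]
contact_force: [-1.6, -0.6, -3.3]
gripper_width: 10.6
grasp_force: 58.7
clock: 21.75
position: [457.8, -132.6, 109.3]
ee_rot: [-0.486, 0.874, 0.009, 0.015]
contact_force: [-1.3, -0.4, -4.4]
gripper_width: 10.7
grasp_force: 58.7
[ 457.80888593 -132.56896824  109.25427736] [-1.25218813 -0.37314362 -4.39203659] [-0.40043426  0.28810971 -0.00958293]
```

Inside and free. Continuing down.

```bash
python3 -m pendant '[[0,0,0.004,0,0,0,0],[0,0,0.004,0,0,0,0],[0,0,0.004,0,0,0,0],[0,0,0,0,0,0,0]]'; python3 -m pendant '[[0,0,0.004,0,0,0,0],[0,0,0.004,0,0,0,0],[0,0,0.004,0,0,0,0],[0,0,0,0,0,0,0]]'; python3 -c "
from tilt import *
t=grab('top');p,r,s=pose();rim(t,[512,-47],p[2]+2,50.5,-45,30)
print(s['position'],s['contact_force'],s['wrist_torque'])"
```

```text
clock: 22.15
position: [457.9, -132.2, 97.0]
ee_rot: [-0.486, 0.874, 0.009, 0.014]
contact_force: [-0.2, 0.8, -4.3]
gripper_width: 10.3
grasp_force: 58.7
clock: 22.55
position: [458.1, -131.8, 85.1]
ee_rot: [-0.486, 0.874, 0.009, 0.014]
contact_force: [-0.4, -0.6, -4.1]
gripper_width: 10.8
grasp_force: 58.7
rim [513.6 -47.5] 25 med res 0.31
[ 458.42429841 -131.86080452   85.41595821] [-0.00977915  0.17926116 -4.54036136] [-0.44978536  0.21545539  0.011677  ]
```

```bash
python3 -m pendant '[[0.0016,0,0.002,0,0,0,0],[0,0,0.002,0,0,0,0],[0,0,0.002,0,0,0,0],[0,0,0,0,0,0,0]]'; python3 -m pendant '[[0,0,0.002,0,0,0,0],[0,0,0.002,0,0,0,0],[0,0,0,0,0,0,0]]'; python3 -c "
from tilt import *
t=grab('top');p,r,s=pose();rim(t,[512,-47],p[2]+2,50.5,-45,30)
print(s['position'],s['contact_force'],s['wrist_torque'])"
```

```text
clock: 23.0
position: [457.7, -133.1, 79.5]
ee_rot: [-0.486, 0.874, 0.009, 0.015]
contact_force: [-0.5, 0.7, -5.7]
gripper_width: 9.9
grasp_force: 58.7
clock: 23.3
position: [458.0, -132.9, 75.6]
ee_rot: [-0.486, 0.874, 0.009, 0.015]
contact_force: [-0.7, 1.0, -5.1]
gripper_width: 10.2
grasp_force: 58.7
rim [514.4 -49.4] 25 med res 0.26
[ 458.06067298 -132.89553583   75.6705317 ] [ 0.91363663 -0.7733013  -4.81851767] [-0.35724996  0.29087208 -0.00146598]
```

```bash
for i in 1 2; do python3 -m pendant '[[0,0,0.0015,0,0,0,0],[0,0,0.001,0,0,0,0],[0,0,0,0,0,0,0]]'; python3 -c "
from h import *
s=arm.read_state();print(s['contact_force'],s['wrist_torque'])"; done
```

```text
clock: 23.65
position: [458.1, -133.0, 73.3]
ee_rot: [-0.486, 0.874, 0.008, 0.015]
contact_force: [-0.7, -0.9, -1.0]
gripper_width: 10.6
grasp_force: 58.8
[-0.68123287 -0.8828172  -1.02690837] [-0.56957347  0.35107488  0.08502601]
clock: 23.95
position: [458.0, -133.4, 71.8]
ee_rot: [-0.486, 0.874, 0.008, 0.015]
contact_force: [-3.7, -3.5, 7.4]
gripper_width: 10.6
grasp_force: 59.7
[-3.68961864 -3.54133596  7.37248828] [-1.04595919  1.06717827  0.08878882]
```

```bash
python3 -m pendant '[[0,0,-0.001,0,0,0,0],[0,0,0,0,0,0,0.012],[0,0,0,0,0,0,0.016],[0,0,0,0,0,0,0.025],[0,0,0,0,0,0,0.035],[0,0,0,0,0,0,0.04],[0,0,-0.02,0,2,0,0.04],[0,0,-0.04,0,0,0,0.04],[0,0,-0.05,0,0,0,0.04],[-0.025,0,-0.045,0,0,0,0.04],[-0.045,0,-0.005,0,0,0,0.04],[-0.045,0,0,0,0,0,0.04]]'; python3 -m pendant '[[0,0,0,0,0,0,0.04],[0,0,0,0,0,0,0.04]]'
python3 - <<'E'
from tilt import *
import pickle
az=lambda v:np.degrees(np.arctan2(v[1],v[0])).round(1)
d=grab('wrist');pickle.dump(d,open('m_in.pkl','wb'))
p,r,s=pose();print(p)
print(proj(d,[510.9,-47,73]),proj(d,[510.9,-47,60]))
for z in (73,80):
    for lo,hi in((-120+90,-120+270),(-20,120),(60,210)): cm=rim(d,[511,-47],z,50.5,lo,hi,70)
t=grab('top');pickle.dump(t,open('t_in.pkl','wb'))
for lo,hi in((-45,30),(-60,60)): rim(t,[511,-47],73,50.5,lo,hi)
E
```

```text
clock: 25.15
position: [519.5, -35.4, 233.4]
ee_rot: [-0.485, 0.874, -0.001, 0.003]
contact_force: [0.8, -0.0, -0.2]
gripper_width: 39.7
grasp_force: 0.0
clock: 25.35
position: [518.1, -35.6, 230.0]
ee_rot: [-0.486, 0.874, 0.0, -0.0]
contact_force: [-0.4, -0.1, -0.0]
gripper_width: 39.8
grasp_force: 0.0
[517.59297841 -36.30038527 229.94439424]
[324.68806427 180.13589081] [324.61052667 176.9146967 ]
rim [512.1 -46.6] 60 med res 0.88
rim [512.6 -47.2] 47 med res 0.59
rim [506.  -47.2] 46 med res 0.58
rim [510.5 -49.1] 60 med res 0.6
rim [510.8 -49.6] 47 med res 0.29
rim [506.2 -49.7] 47 med res 0.32
rim [595.6 -42.5] 3 med res 0.22
rim [522.9 -47.8] 9 med res 1.9
```

Run:
```python
from h import *
import pickle
d=pickle.load(open('m_in.pkl','rb'));hs=cv2.cvtColor(d['image'],cv2.COLOR_RGB2HSV).astype(np.float32)
def prof(c,rad,z,A):
    uv=np.array([proj(d,[c[0]+rad*np.cos(a),c[1]+rad*np.sin(a),z]) for a in np.radians(A)],np.float32)
    return [cv2.remap(hs[:,:,k],uv[None,:,0],uv[None,:,1],cv2.INTER_LINEAR)[0].astype(int) for k in(1,2)]
c=[510.9,-47]
A=np.arange(-140,-104,1.)
for rad,z in((68,60),(72,60),(90,65),(115,70),(128,73)):
    s,v=prof(c,rad,z,A);print(rad,' '.join(f'{int(a)}:{x}/{y}' for a,x,y in zip(A,s,v)))
```

```text
68 -140:138/117 -139:137/117 -138:137/117 -137:137/117 -136:137/116 -135:138/117 -134:139/116 -133:154/111 -132:82/146 -131:6/210 -130:6/119 -129:26/93 -128:4/194 -127:3/219 -126:4/220 -125:11/186 -124:11/212 -123:12/213 -122:13/212 -121:15/211 -120:15/208 -119:14/205 -118:14/206 -117:14/210 -116:14/204 -115:17/129 -114:19/111 -113:14/187 -112:22/188 -111:128/117 -110:140/115 -109:136/116 -108:134/116 -107:135/117 -106:135/117 -105:134/116
72 -140:137/116 -139:137/117 -138:137/116 -137:136/116 -136:138/116 -135:138/116 -134:138/113 -133:138/121 -132:130/171 -131:52/193 -130:5/212 -129:13/80 -128:25/105 -127:3/208 -126:5/221 -125:6/184 -124:11/205 -123:12/214 -122:14/212 -121:13/211 -120:14/208 -119:15/206 -118:15/208 -117:13/213 -116:15/176 -115:20/79 -114:15/162 -113:18/207 -112:115/125 -111:138/115 -110:135/116 -109:134/116 -108:135/117 -107:134/116 -106:134/117 -105:135/116
90 -140:138/116 -139:138/115 -138:136/116 -137:141/111 -136:130/154 -135:123/177 -134:121/175 -133:119/175 -132:120/175 -131:118/175 -130:120/175 -129:121/174 -128:121/175 -127:121/174 -126:122/174 -125:134/173
[... 481 characters left out ...]
3:4/214 -122:10/210 -121:11/210 -120:15/209 -119:12/212 -118:49/165 -117:127/169 -116:126/169 -115:131/143 -114:132/114 -113:133/115 -112:132/116 -111:133/116 -110:133/147 -109:129/166 -108:129/166 -107:127/166 -106:130/165 -105:128/164
128 -140:128/168 -139:125/168 -138:125/168 -137:124/167 -136:126/167 -135:127/167 -134:127/167 -133:125/167 -132:125/167 -131:126/167 -130:127/168 -129:128/167 -128:127/167 -127:127/167 -126:130/167 -125:130/168 -124:128/165 -123:1/209 -122:8/209 -121:7/209 -120:12/209 -119:11/208 -118:128/158 -117:126/168 -116:127/168 -115:127/167 -114:128/166 -113:127/166 -112:127/165 -111:127/165 -110:129/164 -109:129/164 -108:130/164 -107:130/163 -106:131/163 -105:131/163
```

The handle sits inside the lip gap: handle az -120.9°, lip centre about -121.9°. Next I'll touch the far rim lightly with closed fingers to check height and level.

```bash
python3 -m pendant '[[-0.018,0,0.02,0,0,0,0],[-0.018,0,0.03,0,0,0,0],[0,0,0.04,0,0,0,0],[0,0,0.025,0,0,0,0],[0,0,0.01,0,0,0,0],[0,0,0,0,0,0,0]]'; for i in 1 2 3; do python3 -m pendant '[[0,0,0.002,0,0,0,0],[0,0,0,0,0,0,0]]' | grep -E 'pos|cont'; done
```

```text
clock: 26.05
position: [536.1, -6.8, 104.4]
ee_rot: [-0.485, 0.874, 0.0, -0.002]
contact_force: [0.6, -1.2, 0.3]
gripper_width: 0.0
grasp_force: 0.0
position: [537.9, -5.9, 104.9]
contact_force: [-0.8, 0.0, 0.7]
position: [537.4, -5.7, 102.1]
contact_force: [0.4, -0.3, -0.3]
position: [537.0, -5.8, 99.4]
contact_force: [0.2, -1.2, -0.2]
```

```bash
for i in 1 2 3; do python3 -m pendant '[[0,0,0.001,0,0,0,0],[0,0,0,0,0,0,0]]' | grep -E 'pos|cont'; done
```

```text
position: [537.0, -5.8, 98.3]
contact_force: [-0.7, -0.7, -0.1]
position: [537.2, -5.8, 98.0]
contact_force: [-0.9, 0.1, 4.0]
position: [537.4, -5.7, 97.8]
contact_force: [-2.5, 0.8, 8.7]
```

```bash
python3 -m pendant '[[0,0,-0.015,0,0,0,0],[0.035,0,0,0,0,0,0],[0.035,0,0,0,0,0,0],[0.028,0,0,0,0,0,0],[0,0,0.008,0,0,0,0],[0,0,0,0,0,0,0]]'; for i in 1 2 3 4 5; do python3 -m pendant '[[0,0,0.0015,0,0,0,0],[0,0,0,0,0,0,0]]' | grep -E 'pos|cont'; done
```

```text
clock: 27.85
position: [484.7, -89.4, 102.7]
ee_rot: [-0.485, 0.874, 0.0, -0.001]
contact_force: [0.2, -0.5, -0.2]
gripper_width: 0.0
grasp_force: 0.0
position: [486.0, -88.4, 101.8]
contact_force: [-0.0, 0.2, -0.2]
position: [485.5, -88.6, 100.3]
contact_force: [0.1, -0.5, 0.1]
position: [485.3, -88.9, 98.8]
contact_force: [0.6, 0.6, -0.2]
position: [485.6, -89.0, 98.0]
contact_force: [-1.3, 0.9, 3.2]
position: [485.6, -89.2, 97.7]
contact_force: [-4.7, 0.9, 13.2]
```

Both touches are at rim z≈73, so the middle pan is home and level. Now I'll look at the middle lip for the small pan.

```bash
python3 -m pendant '[[0,0,-0.042,0,0,0,0.04],[-0.031,0.008,-0.045,0,0,0,0.04],[-0.031,0.008,-0.045,0,0,0,0.04],[0,0,0,0,0,-8.4,0.04],[0,0,0,0,0,-8.4,0.04],[0,0,0,0,0,-8.4,0.04],[0,0,0,0,0,-8.4,0.04],[0,0,0,0,0,-8.4,0.04],[0,0,0,0,0,-8.4,0.04],[0,0,0,0,0,0,0.04],[0,0,0,0,0,0,0.04]]'
cat > prof.py <<'E'
from h import *
def prof(d,c,rad,z,A):
    hs=cv2.cvtColor(d['image'],cv2.COLOR_RGB2HSV).astype(np.float32)
    uv=np.array([proj(d,[c[0]+rad*np.cos(a),c[1]+rad*np.sin(a),z]) for a in np.radians(A)],np.float32)
    s,v=[cv2.remap(hs[:,:,k],uv[None,:,0],uv[None,:,1],cv2.INTER_LINEAR)[0].astype(int) for k in(1,2)]
    print(rad,z,' '.join(f'{a:g}:{x}/{y}' for a,x,y in zip(A,s,v)))
E
python3 - <<'E'
from prof import *
import pickle
d=grab('wrist');pickle.dump(d,open('mid3.pkl','wb'));p,r,s=pose();print(p,s['joints'][5])
for lo,hi in((-71+80,-71+280),(0,120),(90,210)): c=rim(d,[511.5,-47],73,50.5,lo,hi,60)
for rad in(60,64,68): prof(d,[511.5,-47],rad,73,np.arange(-90,-50,1.))
prof(d,[511.5,-47],100,64,np.arange(-130,-112,1.))
t=grab('top')
print(onz(d,320,200,73))
E
```

```text
clock: 29.95
position: [502.6, -33.7, 219.3]
ee_rot: [0.811, -0.585, -0.0, 0.0]
contact_force: [-0.5, 1.0, -0.3]
gripper_width: 40.5
grasp_force: 0.0
[502.60209331 -33.74367521 219.33788355] 0.06501611693677439
rim [510.2 -46.7] 64 med res 0.61
rim [513.4 -47.4] 40 med res 0.31
rim [507.7 -48.7] 37 med res 0.32
60 73 -90:145/114 -89:147/114 -88:149/114 -87:146/114 -86:143/115 -85:142/114 -84:154/111 -83:82/148 -82:11/220 -81:14/164 -80:21/85 -79:18/114 -78:17/154 -77:15/155 -76:15/155 -75:15/155 -74:16/155 -73:15/154 -72:16/154 -71:15/154 -70:16/155 -69:15/154 -68:16/155 -67:17/155 -66:17/156 -65:18/157 -64:17/157 -63:20/113 -62:17/75 -61:18/111 -60:12/164 -59:78/115 -58:145/113 -57:142/114 -56:139/114 -55:143/113 -54:140/114 -53:140/114 -52:140/114 -51:140/114
64 73 -90:142/113 -89:141/114 -88:141/114 -87:140/114 -86:142/114 -85:141/114 -84:140/115 -83:150/112 -82:116/122 -81:9/212 -80:14/165 -79:23/78 -78:10/212 -77:9/226 -76:11/232 -75:5/189 -74:5/186 -73:14/163 -72:16/160 -71:17/161 -70:18/161 -69:16/160 -68:17/160 -67:17/160 -66:17/160 -65:17/165 -64:19/121 -63:18/78 -62:18/103 
[... 164 characters left out ...]
140/114 -87:140/114 -86:142/114 -85:141/114 -84:141/114 -83:142/114 -82:147/112 -81:100/134 -80:11/214 -79:14/146 -78:45/106 -77:27/182 -76:25/181 -75:28/172 -74:30/168 -73:28/166 -72:48/142 -71:66/130 -70:63/131 -69:60/134 -68:58/133 -67:59/129 -66:50/135 -65:37/135 -64:38/83 -63:17/110 -62:19/158 -61:112/120 -60:145/113 -59:142/114 -58:141/114 -57:140/114 -56:140/114 -55:138/114 -54:140/114 -53:138/114 -52:137/115 -51:138/114
100 64 -130:128/172 -129:127/172 -128:126/173 -127:125/173 -126:125/173 -125:137/172 -124:8/206 -123:5/216 -122:6/213 -121:7/213 -120:9/213 -119:6/215 -118:14/172 -117:137/149 -116:132/152 -115:132/152 -114:134/150 -113:128/168
[505.91823398 -33.25432653  73.        ]
```

Run:
```python
from h import *
arc([480.5,-272,232],yawrot(-100.4),7)
```

```text
7 x row [33.86  6.81 -1.81] turn [0.   0.   4.11] t 30.05
```

```bash
python3 -m pendant '[[0.0339,0.0068,-0.0018,0,0,4.11,0.04],[0.0339,0.0068,-0.0018,0,0,4.11,0.04],[0.0339,0.0068,-0.0018,0,0,4.11,0.04],[0.0339,0.0068,-0.0018,0,0,4.11,0.04],[0.0339,0.0068,-0.0018,0,0,4.11,0.04],[0.0339,0.0068,-0.0018,0,0,4.11,0.04],[0.0339,0.0068,-0.0018,0,0,4.11,0.04],[0,0,0,0,0,0,0.04],[0,0,0,0,0,0,0.04]]'
python3 - <<'E'
from prof import *
import pickle
d=grab('wrist');p,r,s=pose();print(p)
c=np.array([477,-292.])
print(proj(d,[*c,80]))
for lo,hi in((-100+80,-100+280),(0,120),(90,210)): rim(d,c,80,45,lo,hi,60)
for rad,z in((75,66),(100,71),(125,77)): prof(d,c,rad,z,np.arange(-112,-88,1.))
t=grab('top');pickle.dump(t,open('t_mid.pkl','wb'))
for lo,hi in((-45,30),(-60,60),(-30,90)): rim(t,[512,-47],73,50.5,lo,hi)
sc=grab('scene');pickle.dump(sc,open('s_mid.pkl','wb'))
E
```

```text
clock: 30.95
position: [480.8, -272.9, 231.8]
ee_rot: [-0.64, 0.768, 0.0, -0.0]
contact_force: [-0.4, 0.3, -0.5]
gripper_width: 40.1
grasp_force: 0.0
[ 481.06722076 -272.23225442  231.83868708]
[325.00774005 174.67234467]
rim [ 467.9 -283.1] 47 med res 2.65
rim [ 478.9 -287.2] 28 med res 2.51
rim [ 466.8 -280.6] 38 med res 2.74
75 66 -112:122/174 -111:122/174 -110:124/174 -109:124/174 -108:123/173 -107:122/173 -106:127/174 -105:112/160 -104:8/206 -103:6/214 -102:10/213 -101:11/213 -100:14/212 -99:15/209 -98:15/209 -97:12/212 -96:18/183 -95:148/140 -94:131/150 -93:133/112 -92:132/116 -91:131/117 -90:132/117 -89:133/117
100 71 -112:125/170 -111:126/170 -110:124/170 -109:124/170 -108:125/170 -107:124/170 -106:124/170 -105:125/170 -104:117/160 -103:4/201 -102:6/213 -101:8/211 -100:11/211 -99:15/211 -98:10/213 -97:25/155 -96:134/166 -95:129/170 -94:130/144 -93:130/118 -92:131/118 -91:130/118 -90:131/118 -89:131/117
125 77 -112:128/165 -111:127/165 -110:127/165 -109:126/165 -108:126/166 -107:127/165 -106:127/166 -105:127/165 -104:126/166 -103:57/158 -102:5/212 -101:5/208 -100:5/208 -99:8/208 -98:10/200 -97:136/166 -96:127/164 -95:128/159 -94:133/117 -93:128/116 -92:128/116 -91:128/112 -90:129/164 -89:132/163
rim [515.4 -50.4] 25 med res 0.31
rim [516.1 -48. ] 37 med res 0.94
rim [514.7 -42.9] 40 med res 0.85
```

```bash
python3 - <<'E'
from prof import *
import pickle
t=pickle.load(open('t_mid.pkl','rb'))
for lo,hi in((-45,30),(-60,60),(-30,90)): rim(t,[512,-47],60,56,lo,hi)
E
python3 -m pendant '[[0.04,0,0.01,0,0,0,0.04],[0.04,0,0.01,0,0,0,0.04],[0.04,0.0003,0.01,0,0,0,0.04],[0,0,0.035,0,0,0,0.04],[0,0,0.035,0,0,0,0.04],[0,0,0.03,0,0,0,0.04],[0,0,0.02,0,0,0,0.04],[0,0,0.006,0,0,0,0.04],[0,0,0,0,0,0,0.04]]'
python3 - <<'E'
from h import *
goto([459,-390.4,76],yawrot(-100.4))
d=grab('wrist');s=cv2.cvtColor(d['image'],cv2.COLOR_RGB2HSV)
for v in (225,260,300):
    r=s[v,285:365];k=np.where((r[:,1]<60)&(r[:,2]>90))[0]+285;print(v,k.min(),k.max(),k.mean())
col=s[190:240,325];print([(190+i,int(a[1]),int(a[2])) for i,a in enumerate(col)][::3])
E
```

```text
rim [512.5 -49.9] 25 med res 0.29
rim [512.8 -48.3] 35 med res 0.58
rim [512.2 -46.2] 40 med res 0.33
clock: 32.0
position: [459.8, -389.5, 75.4]
ee_rot: [-0.642, 0.767, 0.001, -0.0]
contact_force: [0.8, -0.3, 0.4]
gripper_width: 39.8
grasp_force: 0.0
shift tool mm [ 1.   0.6 -0.6] | 1.3 turn deg [0.1  0.02 0.23] t 32.0
225 311 344 327.5
260 312 343 327.5
300 313 341 327.0
[(190, 140, 95), (193, 137, 95), (196, 145, 95), (199, 144, 94), (202, 144, 94), (205, 143, 93), (208, 140, 93), (211, 65, 79), (214, 17, 104), (217, 19, 134), (220, 16, 148), (223, 17, 149), (226, 16, 147), (229, 21, 148), (232, 19, 148), (235, 19, 149), (238, 19, 149)]
```

```bash
python3 -m pendant '[[0,0.0016,0,0,0,0,0.04],[0,0,0,0,0,0,0],[0,0,0,0,0,0,0],[0,0,0,0,0,0,0],[0,0,0,0,0,0,0],[0,0,0,0,0,0,0],[0,0,0,0,0,0,0]]'; python3 -m pendant '[[0,0,-0.005,0,0,0,0],[0,0,-0.01,0,0,0,0],[0,0,-0.02,0,0,0,0],[0,0,-0.03,0,0,0,0],[0,0,-0.03,0,0,0,0],[0,0,-0.02,0,0,0,0],[0,0,0,0,0,0,0]]'
python3 - <<'E'
from h import *
import pickle
for f in ('m_in.pkl','mid3.pkl'):
    d=pickle.load(open(f,'rb'));s=cv2.cvtColor(d['image'],cv2.COLOR_RGB2HSV)[:,:,1].astype(np.float32)
    a=np.radians(-120.9);rr=np.arange(120,150,.5)
    for z in (74.4,):
        uv=np.array([proj(d,[510.9+q*np.cos(a),-47+q*np.sin(a),z]) for q in rr],np.float32)
        v=cv2.remap(s,uv[None,:,0],uv[None,:,1],cv2.INTER_LINEAR)[0];print(f,'tip r',rr[np.argmax(v>65)],uv[0],uv[-1])
# release pose target for the small: axis at c, az
c=np.array([511.6,-46.5]);a=np.radians(-71.2);g=c+100*np.array([np.cos(a),np.sin(a)]);print(g)
p,r,_=pose();goto([*g,p[2]],yawrot(-71.2));arc([*g,p[2]],yawrot(-71.2),10)
E
```

```text
clock: 32.75
position: [458.4, -390.6, 76.8]
ee_rot: [-0.641, 0.767, -0.001, 0.0]
contact_force: [-0.4, -1.2, 5.0]
gripper_width: 10.4
grasp_force: 58.6
clock: 33.45
position: [459.1, -390.5, 194.0]
ee_rot: [-0.641, 0.767, -0.003, 0.001]
contact_force: [1.0, -0.4, -4.4]
gripper_width: 10.4
grasp_force: 58.5
m_in.pkl tip r 120.0 [322.32263   17.509565] [321.6464   -28.523903]
mid3.pkl tip r 135.0 [444.7554   76.74298] [478.3439    48.479797]
[ 543.82656952 -141.16492601]
shift tool mm [-260.5  -39.1   -0.3] | 263.4 turn deg [ -0.27  -0.18 -29.02] t 33.45
10 x row [-24.75  -9.8   -0.  ] turn [-0.03 -0.02 -2.9 ] t 33.45
```

```bash
python3 -m pendant '[[-0.0247,-0.0098,0,0,0,-2.9,0],[-0.0247,-0.0098,0,0,0,-2.9,0],[-0.0247,-0.0098,0,0,0,-2.9,0],[-0.0247,-0.0098,0,0,0,-2.9,0],[-0.0247,-0.0098,0,0,0,-2.9,0],[-0.0247,-0.0098,0,0,0,-2.9,0],[-0.0247,-0.0098,0,0,0,-2.9,0],[-0.0247,-0.0098,0,0,0,-2.9,0],[-0.0247,-0.0098,0,0,0,-2.9,0],[-0.0247,-0.0098,0,0,0,-2.9,0],[0,0,0.01,0,-2,0,0],[0,0,0.01,0,0,0,0]]' >/dev/null;  python3 -m pendant '[[0,0,0.01,0,0,0,0],[0,0,0,0,0,0,0],[0,0,0,0,0,0,0]]'
cat > chk.py <<'E'
from tilt import *
def chk(off=72,h=76):
    t=grab('top');p,r,s=pose();z=p[2]-off+h
    for lo,hi in((-45,30),(-35,20)): rim(t,[512,-48],z,45,lo,hi)
    x=r.apply([1,0,0]);print('az',np.degrees(np.arctan2(x[1],x[0])).round(2),'dip',x[2].round(3),p.round(1),'F',np.round(s['contact_force'],1),'M',np.round(s['wrist_torque'],2))
E
python3 - <<'E'
from chk import *
chk();d=grab('scene');p=pose()[0]
for s in(1,-1): edge(d,d['image'],[511,-47],p[2]-72+8,p[2]-72+58,45,s)
E
```

```text
clock: 34.95
position: [542.1, -141.0, 160.3]
ee_rot: [0.813, -0.583, -0.015, -0.009]
contact_force: [-0.5, 0.7, -4.4]
gripper_width: 10.6
grasp_force: 58.7
rim [514.3 -44.6] 7 med res 0.23
rim [516.  -42.3] 1 med res 0.0
az -71.28 dip -0.035 [ 542.6 -141.   160.9] F [ 0.3  0.1 -4.1] M [-0.42 -0.17 -0.01]
side 1 slope deg 13.83 mean r 50.09 in 7
side -1 slope deg 20.91 mean r 60.67 in 2
```

```bash
cat > chk.py <<'E'
from tilt import *
def chk(off=72,h=76,R_=((-10,55),(0,45),(-45,0)),rad=45):
    t=grab('top');p,r,s=pose();z=p[2]-off+h
    for lo,hi in R_: 
        try: print(lo,hi,end=' ');rim(t,[512,-48],z,rad,lo,hi)
        except Exception as e: print('x')
    x=r.apply([1,0,0]);print('az',np.degrees(np.arctan2(x[1],x[0])).round(2),'dip',x[2].round(3),p.round(1),'F',np.round(s['contact_force'],1),'M',np.round(s['wrist_torque'],2))
E
python3 - <<'E'
from chk import *
chk()
import pickle
t0=pickle.load(open('t_held.pkl','rb'))
for lo,hi in((-10,55),(0,45),(-45,0)): print(lo,hi,end=' ');rim(t0,[511,-47],60,56,lo,hi)
E
```

```text
-10 55 x
0 45 x
-45 0 rim [512.8 -47.7] 7 med res 0.31
az -71.27 dip -0.034 [ 542.8 -140.8  161.5] F [ 0.7  0.7 -3.4] M [-0.48 -0.19 -0.06]
-10 55 rim [512.4 -46.9] 22 med res 0.26
0 45 rim [512.4 -47.4] 15 med res 0.08
-45 0 rim [512.1 -51. ] 15 med res 0.3
```

```bash
python3 -m pendant '[[0.0011,0.0009,0.004,0,0,0,0],[0.0002,0,0.004,0,0,0,0],[0.0002,0,0.004,0,0,0,0],[0,0,0,0,0,0,0],[0,0,0,0,0,0,0]]'; python3 -c "
from chk import *
t=grab('top');p=pose()[0];print(p);c=np.array([512.7,-49.6]);hs=cv2.cvtColor(t['image'],cv2.COLOR_RGB2HSV).astype(np.float32)
for a in range(-60,120,10):
    rr=np.arange(75,30,-1.5);uv=np.array([proj(t,[c[0]+q*np.cos(np.radians(a)),c[1]+q*np.sin(np.radians(a)),p[2]+4]) for q in rr],np.float32)
    s,v=[cv2.remap(hs[:,:,k],uv[None,:,0],uv[None,:,1],cv2.INTER_LINEAR)[0].astype(int) for k in(1,2)]
    i=np.where((s[:-1]>=60)&(s[1:]<60))[0];print(a,s[0],v[0],'edges',rr[i])
"
```

```text
clock: 35.6
position: [542.1, -141.8, 148.8]
ee_rot: [0.813, -0.582, -0.014, -0.01]
contact_force: [-0.3, -0.4, -3.5]
gripper_width: 10.2
grasp_force: 58.7
[ 542.22020106 -141.85282006  148.99752007]
-60 121 85 edges [43.5]
-50 106 87 edges [43.5]
-40 52 162 edges [43.5]
-30 52 201 edges [43.5]
-20 50 218 edges [54.]
-10 52 201 edges []
0 90 107 edges [55.5]
10 49 179 edges [45.]
20 53 144 edges [45.]
30 53 180 edges []
40 53 194 edges []
50 53 202 edges []
60 52 210 edges []
70 53 212 edges []
80 53 211 edges []
90 53 211 edges []
100 52 211 edges []
110 53 211 edges []
```

```bash
python3 -c "
from chk import *
t=grab('top');p=pose()[0];print(p);c=np.array([512.7,-49.6]);hs=cv2.cvtColor(t['image'],cv2.COLOR_RGB2HSV).astype(np.float32)
for a in range(-70,80,10):
    rr=np.arange(60,30,-.5);uv=np.array([proj(t,[c[0]+q*np.cos(np.radians(a)),c[1]+q*np.sin(np.radians(a)),p[2]+4]) for q in rr],np.float32)
    s,v=[cv2.remap(hs[:,:,k],uv[None,:,0],uv[None,:,1],cv2.INTER_LINEAR)[0].astype(int) for k in(1,2)]
    i=np.where((s[:-1]>=38)&(s[1:]<38))[0];print(a,s[::6],v[::6],'edges',rr[i])
for q in (40,35): rim(t,c,p[2]+4,45,-65,60,q)
rim(t,c,p[2]+4,45,-65,-28,40);rim(t,c,p[2]+4,45,5,55,40)
"
```

```text
[ 542.27315485 -141.8324352   149.09685952]
-70 [37 44 41 43 44 36 26 19 17 22] [111 108 110 110 111 114 115  98  73  83] edges [45.5]
-60 [128 124 125 124 122  89  40  20  18  21] [ 86  85  85  86  86  93 109 102  76  73] edges [42.]
-50 [123 125 125 127 125 100  44  23  18  20] [ 85  85  86  85  86  89 106 103  80  72] edges [41.5]
-40 [124 124 125 125 125 107  46  22  19  19] [ 85  85  85  86  86  87 106 105  79  71] edges [41.5]
-30 [ 68 105 125 127 127 114  55  25  18  18] [104  87  86  85  86  88 102 104  81  72] edges [41.]
-20 [52 54 60 53 41 34 27 20 18 18] [151 122  96  95  98 100 110 113  88  75] edges [47.]
-10 [51 51 42 24 20 19 20 19 18 18] [138 116  99 103 120 127 129 123  98  77] edges [53.5]
0 [89 78 45 34 39 24 19 19 19 19] [ 88  85  89  78  74 104 126 123  92  76] edges [53. 48.]
10 [53 54 51 74 92 65 35 21 18 22] [110  98  86  75  87 111 120 100  80  74] edges [42.5]
20 [50 50 50 53 60 59 48 39 34 30] [120 117 114 110 110 108 107  94  83  78] edges [38.5]
30 [53 52 52 51 52 51 51 52 53 52] [163 160 156 152 147 143 137 130 123 114] edges []
40 [52 51 51 51 52 52 53 51 51 51] [179 175 172 169 165 161 156 150 145 139] edges []
50 [53 52 52 52 52 53 52 52 52 51] [190 187 183 181 176 173 167 163 158 152] edges []
60 [53 54 52 53 53 53 53 52 51 52] [198 195 192 189 185 182 179 171 166 161] edges []
70 [52 53 54 53 53 53 53 53 51 52] [202 200 197 194 191 188 183 179 173 167] edges []
rim [515.7 -43.1] 27 med res 3.04
rim [514.4 -43.2] 26 med res 2.55
rim [508.2 -49.1] 13 med res 0.06
rim [529.7 -79.1] 5 med res 0.62
```

```bash
python3 -m pendant '[[0.0001,-0.001,0.003,0,0,0,0],[0.0001,0,0.0015,0,0,0,0],[0,0,0,0,0,0,0]]'; for i in 1 2 3; do python3 -m pendant '[[0.0001,0,0.0015,0,0,0,0],[0,0,0.0015,0,0,0,0],[0,0,0,0,0,0,0]]' | grep -E 'pos|cont'; done;  python3 -c "
from h import *
s=arm.read_state();print(s['contact_force'],s['wrist_torque'])"
```

```text
clock: 36.0
position: [542.9, -141.5, 144.1]
ee_rot: [0.813, -0.582, -0.015, -0.01]
contact_force: [-0.9, -0.2, -3.8]
gripper_width: 10.4
grasp_force: 58.6
position: [542.9, -141.6, 141.2]
contact_force: [0.2, -0.8, -4.4]
position: [542.9, -141.5, 138.2]
contact_force: [0.2, -0.3, -3.9]
position: [542.9, -141.5, 135.2]
contact_force: [-0.9, -0.5, -4.4]
[-0.88063795 -0.50452231 -4.41572005] [-0.41946827 -0.1760937  -0.01724385]
```

It has entered freely. Continuing down.

```bash
for i in 1 2 3 4; do python3 -m pendant '[[0.0001,0,0.003,0,0,0,0],[0.0001,0,0.003,0,0,0,0],[0.0001,0,0.003,0,0,0,0],[0,0,0,0,0,0,0]]' | grep -E 'pos|cont'; done;  python3 -c "
from h import *
s=arm.read_state();print(s['clock'],s['contact_force'],s['wrist_torque'],s['ee_rot'])"
```

```text
position: [542.7, -141.5, 125.8]
contact_force: [-0.4, 1.0, -3.8]
position: [542.7, -141.5, 116.9]
contact_force: [0.7, 0.3, -4.8]
position: [542.6, -141.5, 107.9]
contact_force: [-0.8, -0.0, -3.5]
position: [542.7, -141.4, 98.9]
contact_force: [0.1, 0.0, -4.2]
38.5 [ 0.14871753  0.04781641 -4.16385853] [-0.45952935 -0.12244146  0.02473299] [ 0.81269654 -0.58241657 -0.01478303 -0.00983494]
```

```bash
for i in 1 2 3; do python3 -m pendant '[[0.0001,0,0.002,0,0,0,0],[0.0001,0,0.002,0,0,0,0],[0,0,0,0,0,0,0]]' | grep -E 'pos|cont'; done;for i in 1; do python3 -m pendant '[[0,0,0.001,0,0,0,0],[0,0,0,0,0,0,0]]' | grep -E 'pos|cont'; done;  python3 -c "
from h import *
s=arm.read_state();print(s['clock'],s['contact_force'],s['wrist_torque'],s['ee_rot'])"
```

```text
position: [542.9, -141.5, 95.1]
contact_force: [-0.1, 0.8, -3.8]
position: [542.8, -141.6, 91.1]
contact_force: [0.8, 0.0, -3.8]
position: [542.9, -141.6, 87.1]
contact_force: [0.4, 0.5, -4.1]
position: [543.1, -141.6, 86.4]
contact_force: [0.2, 0.1, -3.6]
39.6 [ 0.23304091  0.14480876 -3.60267182] [-0.4880493  -0.1788527   0.00498125] [ 0.81271469 -0.58239879 -0.01424675 -0.01017412]
```

```bash
for i in 1 2 3; do python3 -m pendant '[[0,0,0.001,0,0,0,0],[0,0,0,0,0,0,0]]' | grep -E 'pos|cont'; done;  python3 -c "
from h import *
s=arm.read_state();print(s['clock'],s['contact_force'],s['wrist_torque'],s['ee_rot'])"
```

```text
position: [543.3, -141.7, 85.6]
contact_force: [-0.1, -0.9, -2.6]
position: [543.3, -141.7, 84.7]
contact_force: [0.5, -2.0, -3.0]
position: [543.4, -141.7, 83.7]
contact_force: [1.1, -2.5, -1.5]
40.2 [ 1.10153662 -2.45685229 -1.51347526] [-0.70497435 -0.21501671  0.02850142] [ 0.81276511 -0.5823353  -0.01386857 -0.01030221]
```

```bash
python3 -m pendant '[[0,0,0.0005,0,0,0,0],[0,0,0,0,0,0,0.012],[0,0,0,0,0,0,0.016],[0,0,0,0,0,0,0.025],[0,0,0,0,0,0,0.035],[0,0,0,0,0,0,0.04],[0,0,-0.02,0,2,0,0.04],[0,0,-0.04,0,0,0,0.04],[0,0,-0.05,0,0,0,0.04],[-0.025,0,-0.045,0,0,0,0.04],[-0.045,0,-0.005,0,0,0,0.04],[-0.045,0,0,0,0,0,0.04]]'; python3 -m pendant '[[0,0,0,0,0,0,0.04],[0,0,0,0,0,0,0.04]]' | grep pos
python3 - <<'E'
from prof import *
d=grab('wrist');p,r,s=pose();print(p)
c=[510.9,-47]
for rad,z in((60,73),(64,73),(68,73)): prof(d,c,rad,z,np.arange(-86,-56,1.))
for rad,z in((85,75),(110,80)): prof(d,c,rad,z,np.arange(-78,-64,1.))
E
```

```text
clock: 41.4
position: [506.9, -33.0, 244.0]
ee_rot: [0.812, -0.583, 0.002, -0.002]
contact_force: [1.4, 0.3, -0.3]
gripper_width: 39.8
grasp_force: 0.0
position: [506.3, -33.1, 242.1]
[506.57743285 -33.81014755 241.80024328]
60 73 -86:137/114 -85:140/114 -84:142/113 -83:150/113 -82:61/134 -81:16/145 -80:18/97 -79:20/86 -78:18/141 -77:16/158 -76:17/163 -75:16/167 -74:15/169 -73:16/167 -72:16/163 -71:16/162 -70:16/165 -69:16/167 -68:16/166 -67:16/165 -66:14/166 -65:16/158 -64:17/145 -63:17/157 -62:17/101 -61:17/83 -60:15/145 -59:26/150 -58:101/99 -57:152/101
64 73 -86:139/114 -85:137/114 -84:138/114 -83:141/113 -82:140/114 -81:47/178 -80:10/208 -79:18/113 -78:18/106 -77:11/222 -76:8/207 -75:18/170 -74:13/165 -73:12/159 -72:15/152 -71:17/148 -70:17/145 -69:16/144 -68:17/146 -67:18/148 -66:18/143 -65:18/155 -64:16/159 -63:18/107 -62:20/77 -61:15/146 -60:34/138 -59:139/92 -58:149/100 -57:142/114
68 73 -86:129/170 -85:130/173 -84:137/139 -83:138/112 -82:139/113 -81:164/106 -80:24/186 -79:9/199 -78:28/94 -77:27/146 -76:8/201 -75:13/195 -74:2/217 -73:4/218 -72:3/219 -71:5/218 -70:9/185 -69:15/164 -68:16/151 -67:15/148 -66:15/143 -65:23/135 -64:23/120 -63:14/81 -62:12/148 -61:43/145 -60:144/113 -59:142/115 -58:139/115 -57:140/115
85 75 -78:131/165 -77:133/165 -76:132/165 -75:153/163 -74:7/202 -73:4/217 -72:4/215 -71:4/215 -70:7/212 -69:10/213 -68:6/214 -67:12/191 -66:153/78 -65:143/91
110 80 -78:133/163 -77:132/163 -76:133/163 -75:133/163 -74:142/137 -73:7/216 -72:4/213 -71:3/212 -70:5/211 -69:6/212 -68:11/194 -67:152/88 -66:138/90 -65:132/113
```

```bash
python3 -m pendant '[[-0.0145,0,0.02,0,0,0,0],[-0.0145,0,0.03,0,0,0,0],[0,0,0.04,0,0,0,0],[0,0,0.025,0,0,0,0],[0,0,0.01,0,0,0,0],[0,0,0,0,0,0,0]]' | grep pos; for i in 1 2 3 4; do python3 -m pendant '[[0,0,0.0015,0,0,0,0],[0,0,0,0,0,0,0]]' | grep -E 'pos|cont'; done
```

```text
position: [496.9, -7.5, 115.3]
position: [498.3, -6.6, 116.4]
contact_force: [0.3, -1.1, -0.4]
position: [497.5, -6.4, 114.3]
contact_force: [0.6, 1.2, -0.3]
position: [497.2, -6.4, 112.2]
contact_force: [-0.4, -0.0, 0.0]
position: [497.4, -6.4, 111.1]
contact_force: [-1.2, 0.4, 3.2]
```

```bash
python3 -m pendant '[[0,0,0.001,0,0,0,0],[0,0,-0.015,0,0,0,0],[0.03,0,0,0,0,0,0],[0.03,0,0,0,0,0,0],[0.026,0,0,0,0,0,0],[0,0,0.008,0,0,0,0],[0,0,0,0,0,0,0]]' | grep pos; for i in 1 2 3 4 5; do python3 -m pendant '[[0,0,0.0015,0,0,0,0],[0,0,0,0,0,0,0]]' | grep -E 'pos|cont'; done
```

```text
position: [523.8, -88.3, 115.2]
position: [524.5, -87.2, 115.0]
contact_force: [0.5, 1.3, 0.4]
position: [524.8, -87.4, 113.7]
contact_force: [-0.1, -0.0, 0.2]
position: [524.8, -87.8, 112.0]
contact_force: [0.7, 1.5, -1.1]
position: [525.1, -87.9, 111.0]
contact_force: [-0.4, 0.9, 3.6]
position: [525.6, -88.4, 110.8]
contact_force: [-1.7, -0.7, 9.0]
```

Both touches are at rim z≈86, so the small pan is home and level. I'll retreat and hand in.

```bash
python3 -m pendant '[[0,0,-0.02,0,0,0,0],[0,0,-0.05,0,0,0,0],[0,0,-0.05,0,0,0,0],[0,0,-0.03,0,0,0,0],[0,0,0,0,0,0,0],[0,0,0,0,0,0,0]]'; python3 -c "
from h import *
print(arm.read_state()['clock']);print(arm.job_done())"
```

```text
clock: 45.35
position: [524.6, -87.8, 259.3]
ee_rot: [0.813, -0.583, 0.0, -0.001]
contact_force: [0.0, -0.5, -0.2]
gripper_width: 0.3
grasp_force: 0.0
45.35
the job is handed in; nothing more can be done
None
```

The three pans are nested: light fingertip touches on both sides of the middle and small rims matched the fully home height, each handle lies in the lip below, and the job was handed in at 45.35 s (no verdict returned).

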